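# Clear the gauging plate, pyramid the float bodies and gauge the pile

### The job

First pick the wood offcuts off the flat metal gauging plate and put every one of them in the cardboard bin. Then take the three turned wooden float bodies from the green tray and build a pyramid on the plate: two lying side by side, parallel to the two lips and centred between them, and the third lying on top, saddled in the gap between them. Finally set the bridge gauge down square and centred over the pile, without dropping it, so that it straddles lips and pile with both legs standing flat on the plate and its sprung foot resting on the top float to read the pile's height; leave it standing there, and do not disturb the jars and the tin behind.

Things in the scene. Friction and masses are not known exactly. Their poses are not given: they have to be found in the camera images.
- plate: Fixed flat metal plate, 210 (x) x 190 (y) x 12 mm thick; origin in the middle of its underside, z up. Two dark steel lips stand on it, along x from -30 to 30 mm, 12 mm high above the plate, inner faces at y = -49 and +49 mm, outer at -58 and +58. The two lower floats lie along x at y of about -26 and +26 mm; the top one may spread them against the lips (28 mm).
- tray: Fixed green open tray, 250 (its x) x 144 (its y) mm, 24 mm high, walls and floor 4 mm thick; two cross walls divide it into three bays along x, each about 78 x 136 mm, one float in each at the start. Origin in the middle of its underside.
- bin: Fixed open cardboard bin for offcuts, 160 x 160 mm, 70 mm high, walls and floor 4 mm; origin in the middle of its underside.
- float0: Turned wooden float body, a plain cylinder 48 mm in diameter, 66 mm long, with flat ends, about 85 g; origin in its middle, x along its axis (it may be rolled to any angle about x). All three are alike and any one may be on top. It lies in the tray at the start; it can be gripped end to end (66 mm) from above. It rolls only sluggishly.
- float1: Turned wooden float body, a plain cylinder 48 mm in diameter, 66 mm long, with flat ends, about 85 g; origin in its middle, x along its axis (it may be rolled to any angle about x). All three are alike and any one may be on top. It lies in the tray at the start; it can be gripped end to end (66 mm) from above. It rolls only sluggishly.
- float2: Turned wooden float body, a plain cylinder 48 mm in diameter, 66 mm long, with flat ends, about 85 g; origin in its middle, x along its axis (it may be rolled to any angle about x). All three are alike and any one may be on top. It lies in the tray at the start; it can be gripped end to end (66 mm) from above. It rolls only sluggishly.
- offcut0: Stepped plywood offcut, 60 mm long (its x) x 26 mm wide (its y) x 26 mm high, the last 18 mm at +x only 14 mm high; about 35 g; origin under its middle, z up. Between three and five offcuts are present, lying on the plate at the start.
- offcut1: Stepped plywood offcut, 66 mm long (its x) x 26 mm wide (its y) x 26 mm high, the last 18 mm at +x only 14 mm high; about 35 g; origin under its middle, z up. Between three and five offcuts are present, lying on the plate at the start.
- offcut2: Stepped plywood offcut, 70 mm long (its x) x 26 mm wide (its y) x 26 mm high, the last 18 mm at +x only 14 mm high; about 35 g; origin under its middle, z up. Between three and five offcuts are present, lying on the plate at the start.
- offcut3: Stepped plywood offcut, 64 mm long (its x) x 26 mm wide (its y) x 26 mm high, the last 18 mm at +x only 14 mm high; about 35 g; origin under its middle, z up. Between three and five offcuts are present, lying on the plate at the start.
- offcut4: Stepped plywood offcut, 68 mm long (its x) x 26 mm wide (its y) x 26 mm high, the last 18 mm at +x only 14 mm high; about 35 g; origin under its middle, z up. Between three and five offcuts are present, lying on the plate at the start.
- gauge: Loose bridge-shaped height gauge, about 0.76 kg: two grey legs 60 (x) x 10 (y) x 112 mm, inner faces at y = -68 and +68 mm, outer -78 and +78, joined by a beam at z = 112 to 128 mm; on its middle a black grip block 28 (x) x 60 (y) mm, z = 128 to 170 mm. Origin in the middle at sole level, z up; same either way round. Starts standing on the bench.
- gauge_handle (a point): Middle of the gauge's black grip block, 151 mm above the leg soles; axes as the gauge's.
- foot (a joint): How far the gauge's sprung foot (steel pad 44 x 50 mm under the middle of the beam) is pushed up, m: 0 = free, its underside 62 mm above the leg soles, at most 0.045. Pile height = 62 mm + this; a true pyramid of the floats reads 0.0245 to 0.028. The spring and the foot's weight together push down with 1 to 2 N.
- jar_a: Bystander: amber glass paint jar with red lid, 54 mm wide, 65 mm high, origin under its middle.
- jar_b: Bystander: paint jar with white lid, 60 mm wide, 60 mm high, origin under its middle.
- tin: Bystander: steel tin, 72 mm wide, 85 mm high, origin under its middle.
Not all that is in view belongs to the job. What is shaped like the float0 but turquoise or yellow is not meant.

How it is judged:
By the outcome, as a careful person would: the job done as asked, in the order asked, and still so for the second after the job is handed in, with the robot touching nothing.
Of offcut0, offcut1, offcut2, offcut3, offcut4 only 3 to 5 are there at a start; the rules pass over those that are not, and their reading is None.
At some moment in a run one of float0, float1, float2, offcut0, offcut1, offcut2, offcut3, offcut4 may be knocked a few centimetres aside while the robot is not near it.
It also fails if it takes over 210 s, if anything falls off the work surface, if the arm or the gripper's body presses on something with over 40 N, if the wrist force passes 120 N, or if a joint passes its speed limit or range.

### The arm

A 6-joint arm with a two-finger parallel gripper is mounted at the origin on the work surface. World frame = base frame: x ahead of the robot, y to its left, z up, the work surface at z = 0. Lengths are in m, angles in rad, forces in N, time in s.
With the tool pointing down it reaches from about 0.375 to 0.975 m from the base axis. Payload 3.8 kg.
Tool frame: the origin (TCP) lies at the very end of the fingers, on their centre line; the grasp point (between the pads) lies 19 mm behind it; z points along the fingers, y is the line along which they close (so a half turn about z gives the same grasp; the last joint's range is limited). The gripper opens to 88 mm and grips with 3 to 60 N. Pads are 18 mm wide; open, the fingers measure 123 mm over their backs; the gripper's body (75 mm by 187 mm) begins 45 mm behind the grasp point.
Start: joints at [1.07, 0.264, 1.604, -0, 1.274, -0.037], TCP at [0.302, 0.604, 0.239] pointing down, gripper open.
Joint ranges: [-2.63, 2.63], [-0.94, 2.18], [0.31, 2.57], [-1.31, 4.45], [0, 2.66], [-2.55, 2.55]. Speed limits (rad/s): [2.57, 2.57, 3.14, 3.14, 3.14, 3.14].

### API

Orientations are given as [roll, pitch, yaw] about the fixed x, y, z axes, in that order (R = Rz(yaw) Ry(pitch) Rx(roll)).
In Python, from bench import * gives the robot as it stands. The module is installed in compiled form; this text tells all that it offers.
- The arm moves only by the tool step_arm, never from a script. Its argument "steps" is a list of rows, each a list of 2 entries, a list of its own where there are three numbers: the shift along the tool's x, y, z in m, then the turn, a rotation vector about the tool's x, y, z in degrees. In form: [[[tx, ty, tz], [wx, wy, wz]], ...]. A call has 1 to 12 rows; each row shifts and turns the commanded pose from where the row before left it, along the tool's axes as they then stand; what a row does not reach is not made up. A row lasts 1/8 s, in which the tool goes at most 62.5 mm and 10.7 degrees, less where a joint would pass 70% of its speed; a pose out of reach is approached as far as the arm can. A call is refused whole if a number of a shift passes 0.0625 or a number of a turn 10.7, either way. A call with a gripper value outside its range is refused whole. "claw" is the opening, from -1 (shut) to 1 (fully open), set as the call begins (left out, the last holds). The fingers move at their own pace and stop on an object; "grip_force" is the grip in N (left out, the last holds). Time passes only in rows, so rows that do not move let the fingers close. It gives the time, the measured TCP pose, the force, the opening and the grip force at its end, in the units of the state.
- get_obs(): the state, without advancing time (a new reading comes with each control period).
- snapshot(name): name is "side" or "top"; returns the picture (480x640x3 uint8, red, green, blue); there is no depth.
- camera_model(name): a dict with "mtx" (3x3 intrinsics, pixels), "position" and "rotation" of the camera in the world. Camera axes: x right, y up, looking along -z (the intrinsics and any distortion apply to the point x, -y, -z); pixel columns grow to the right and rows downward; lengths in m; the calibration is good to about 2 mm. A picture is of the moment at which its call begins. camera_model takes no time and is no camera call.
- finish_job(): hands the job in; it is judged then, once.
Trained networks look in the newest picture that a camera, given by its name, has taken for a name from the list of things; names that differ only in an ending like _2 or _b are one class to them, and where a whole thing is asked for, a point or a joint stands for the part that bears it (a point fixed in the world has none). Each returns a list of dicts, best first, with "confidence" (0 to 1); they miss things now and then, are a little off and sometimes report something else, mostly with a low value. They report only what shows in the picture. A call takes as long as a camera call. They do not tell look-alikes from the thing itself.
- find_in(camera, thing): "bbox" ([left, top, right, bottom] in pixels, round what is visible of it).
The state is a dict: "time_s": time; "joint_pos": joint angles; "qvel": joint speeds; "effort": joint torques, N m; "position": TCP position; "ee_rot": TCP orientation; "wrist_force": force on the tool from outside, world axes, zero at the start; "moment": the same for the moment, N m; "finger_gap": finger opening in m; "finger_force": force on a finger pad.
Only numpy, scipy, OpenCV 4.12 (cv2) and the standard library are available. Lean on these libraries where they do the work, as an engineer would, in place of code of your own. Each camera call takes 0.05 s, during which the arm holds its last target. There are 200 camera calls.

## Working session

There is one attempt and no reset: what is moved stays moved. The work goes in short steps, Python scripts to look and compute and a tool call to move; the robot and the scene stay as the last step left them, time stands still between calls to the robot, and variables do not carry over. Pictures are saved under pics/ and viewed, at most 14 in all, crops included, and the job is handed in when it is done.

Besides the shell and the picture viewer there is one more tool, called after "Request:" as name(argument=value, ...), one argument or row to a line, values as JSON. step_arm: Moves the arm, as the interface text tells. Its arguments: {"type":"object","properties":{"steps":{"type":"array"},"claw":{"type":"number"},"grip_force":{"type":"number"}},"required":["steps"]}

```bash
mkdir -p pics; cat > h.py <<'E'
from bench import *
import numpy as np, cv2
def ray(cam,u,v):
    m=camera_model(cam);K=np.array(m["mtx"]);R=np.array(m["rotation"]);p=np.array(m["position"])
    d=np.linalg.inv(K)@[u,v,1.]; return p,R@np.array([d[0],-d[1],-d[2]])
def at(cam,u,v,z):
    p,d=ray(cam,u,v); return p+d*(z-p[2])/d[2]
def proj(cam,X):
    m=camera_model(cam);K=np.array(m["mtx"]);R=np.array(m["rotation"]);p=np.array(m["position"])
    c=R.T@(np.array(X)-p); q=K@np.array([c[0],-c[1],-c[2]]); return q[:2]/q[2]
def save(cam,name):
    im=snapshot(cam); cv2.imwrite(f"pics/{name}.png",im[:,:,::-1]); return im
E
python3 - <<'E'
from h import *
for c in("top","side"):
    save(c,c+"0"); m=camera_model(c); print(c,m)
    for t in("plate","tray","bin","float0","offcut0","gauge","jar_a","tin"):
        print(t,[( np.round(d["bbox"]).astype(int).tolist(),round(d["confidence"],2)) for d in find_in(c,t)])
print(get_obs())
E
```

```text
top {'mtx': array([[474.41272928,   0.        , 318.6355246 ],
       [  0.        , 474.41272928, 243.14025712],
       [  0.        ,   0.        ,   1.        ]]), 'position': array([ 0.5133204 , -0.07912659,  1.10497093]), 'rotation': array([ 0.10109041, -0.03107195, -1.5793937 ])}
plate [([245, 226, 331, 319], 0.95)]
tray [([372, 224, 448, 339], 0.62)]
bin [([99, 205, 187, 283], 0.76)]
float0 [([392, 308, 424, 327], 0.85), ([387, 267, 428, 293], 0.7), ([377, 178, 412, 205], 0.68), ([457, 231, 492, 263], 0.65), ([396, 235, 430, 258], 0.6)]
offcut0 [([298, 302, 326, 313], 0.95), ([252, 235, 286, 246], 0.85), ([294, 234, 328, 248], 0.73), ([282, 257, 299, 283], 0.67), ([251, 300, 281, 318], 0.57)]
gauge [([74, 298, 176, 352], 0.8)]
jar_a [([223, 163, 248, 193], 0.82), ([274, 171, 299, 196], 0.74), ([282, 255, 297, 284], 0.34)]
tin [([316, 156, 350, 192], 0.78)]
side {'mtx': array([[507.67002392,   0.        , 326.20958237],
       [  0.        , 507.67002392, 241.77494959],
       [  0.        ,   0.        ,   1.        ]]), 'position': array([ 0.05743791, -0.64287189,  0.77286891
[... 628 characters left out ...]
{'time_s': 0.9, 'joint_pos': array([ 1.07008606e+00,  2.63881839e-01,  1.60400882e+00,  5.10670685e-06,
        1.27371463e+00, -3.68703989e-02]), 'qvel': array([ 4.15109997e-04,  7.57288987e-05,  8.43464527e-04, -1.87023803e-03,
       -9.01939753e-04, -1.50689944e-03]), 'effort': array([ 8.69942887e-04, -5.02032351e+01, -3.57265162e+01,  7.28615234e-02,
        1.81388750e-02,  1.19002382e-05]), 'position': array([0.30196069, 0.60367662, 0.2387132 ]), 'ee_rot': array([-3.14158020e+00, -5.34576878e-06,  2.67775129e+00]), 'wrist_force': array([0.27496258, 0.663492  , 0.55081634]), 'moment': array([-0.01174364,  0.03606948, -0.02862125]), 'finger_force': 0.0, 'finger_gap': 0.0879775846019693}
```

View pics/top0.png

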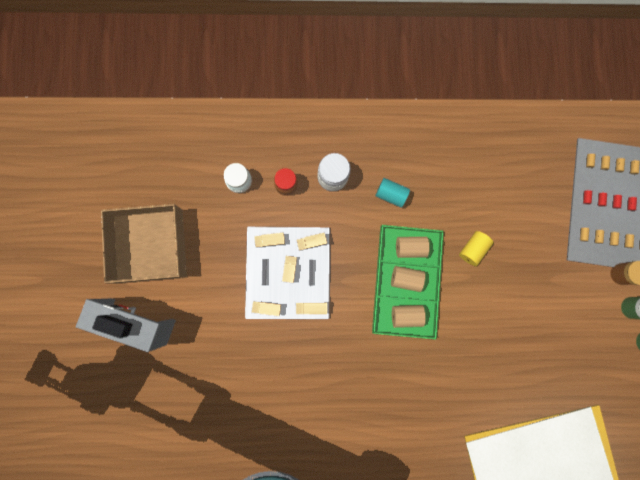

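View pics/side0.png

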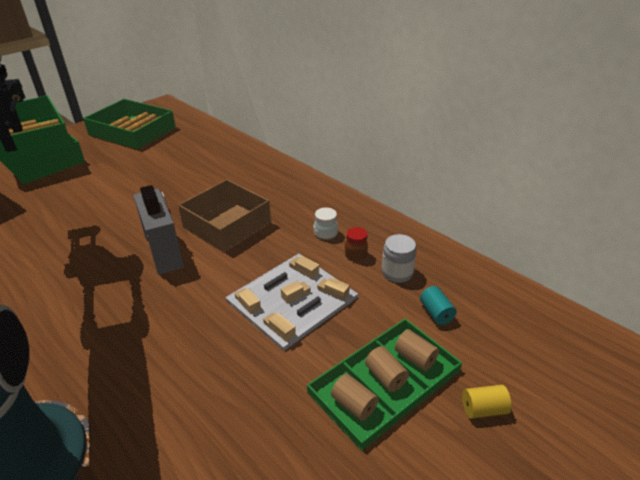

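```bash
python3 - <<'E'
s=open('h.py').read()
s=s.replace('R=np.array(m["rotation"])','R=Rot.from_euler("xyz",m["rotation"]).as_matrix()').replace('import numpy as np, cv2','import numpy as np, cv2\nfrom scipy.spatial.transform import Rotation as Rot')
s+='''
def blobs(im,lo,hi,z,box,amin=80,cam="top"):
    l,t,r,b=box; hsv=cv2.cvtColor(im[t:b,l:r],cv2.COLOR_RGB2HSV)
    m=cv2.morphologyEx(cv2.inRange(hsv,lo,hi),cv2.MORPH_CLOSE,np.ones((3,3)))
    out=[]
    for c in cv2.findContours(m,cv2.RETR_EXTERNAL,cv2.CHAIN_APPROX_NONE)[0]:
        if cv2.contourArea(c)<amin: continue
        P=np.array([at(cam,u+l,v+t,z)[:2] for u,v in c[:,0]],np.float32)*1000
        (x,y),(w,h),a=cv2.minAreaRect(P)
        if w<h: w,h,a=h,w,a+90
        out.append((round(float(x),1),round(float(y),1),round(float(w)),round(float(h)),round((a+90)%180-90,1)))
    return out
'''
open('h.py','w').write(s)
E
python3 - <<'E'
from h import *
im=cv2.imread("pics/top0.png")[:,:,::-1].copy()
hsv=cv2.cvtColor(im,cv2.COLOR_RGB2HSV)
for n,(u,v) in dict(off=(265,240),off2=(290,268),plate=(280,300),flt=(412,247),green=(400,335),green2=(383,240),lip=(265,272),grip=(112,326),shaft=(300,308)).items(): print(n,hsv[v,u])
print("off",blobs(im,(12,60,120),(35,255,255),.038,(242,222,335,322)))
print("plate",blobs(im,(0,0,150),(180,45,255),.012,(235,215,340,330),500))
print("lips",blobs(im,(0,0,0),(180,90,90),.024,(250,225,328,318),40))
print("tray",blobs(im,(45,100,30),(85,255,255),.024,(360,215,455,350),500))
print("flt",blobs(im,(5,40,60),(25,255,255),.045,(378,230,440,335)))
print("grip",blobs(im,(0,0,0),(180,255,45),.170,(85,310,140,340),40))
d=blobs(im,(0,0,0),(180,255,45),.170,(85,310,140,340),40)
for b in [(99,205),(187,205),(187,283),(99,283)]: print("bin",at("top",*b,.07)[:2].round(3))
for n,p,z in [("white",(237,177),.06),("red",(286,181),.065),("tin",(334,170),.085)]: print(n,at("top",*p,z)[:2].round(3))
a=cv2.resize(im[200:350,60:460],(800,300),interpolation=cv2.INTER_CUBIC)
b=cv2.resize(im[225:320,240:335],(600,600))[:,:,::-1]
c=cv2.resize(im[220:345,365:500],(648,600))[:,:,::-1]; g=cv2.resize(im[290:360,60:190],(800,430))[:,:,::-1]
cv2.imwrite("pics/z.png",np.vstack([np.hstack([cv2.resize(b,(400,400)),cv2.resize(c,(400,400))]),cv2.resize(g,(800,200))]))
E
```

```text
off [ 22  81 243]
off2 [ 24  72 247]
plate [105   4 244]
flt [ 16 105 207]
green [ 60 116 162]
green2 [ 59 104 103]
lip [135   9 110]
grip [120   9  54]
shaft [ 21  85 233]
off [(558.6, -44.0, 223, 208, -0.2)]
plate [(557.8, -41.7, 209, 191, -0.6)]
lips []
tray [(534.4, -317.3, 249, 147, -5.7)]
flt [(456.6, -310.7, 72, 44, 89.5), (539.6, -312.8, 72, 44, 78.3), (611.9, -325.1, 71, 43, 89.6)]
grip [(451.4, 287.3, 67, 29, 70.0)]
bin [0.704 0.366]
bin [0.704 0.176]
bin [0.533 0.173]
bin [0.535 0.36 ]
white [0.769 0.069]
red [ 0.758 -0.041]
tin [ 0.778 -0.147]
```

View pics/z.png

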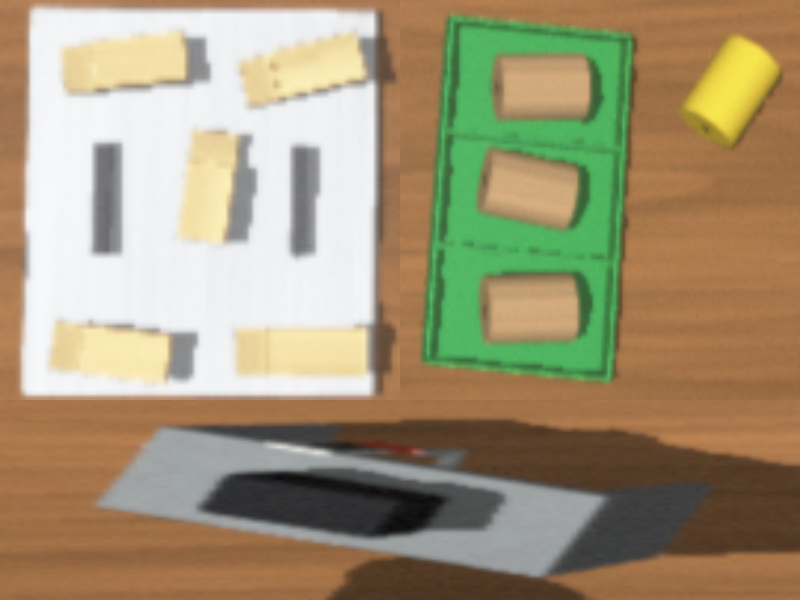

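```bash
cat >> h.py <<'E'
def offs(im): return blobs(im,(17,45,170),(32,255,255),.036,(242,222,335,322),80)
def flts(im,box=(378,230,440,335),z=.045): return blobs(im,(5,40,60),(25,255,255),z,box)
E
python3 - <<'E'
from h import *
im=cv2.imread("pics/top0.png")[:,:,::-1].copy()
for o in offs(im): print("off",o)
print("lips",blobs(im,(0,0,60),(180,40,150),.024,(255,250,325,295),40))
print(at("top",264,272,.024),at("top",312,272,.024))
E
```

```text
off (476.0, -96.1, 69, 22, 89.5)
off (477.0, 5.1, 63, 26, 82.4)
off (564.3, -47.2, 59, 26, -8.2)
off (626.5, -97.2, 66, 26, -76.2)
off (630.6, -1.9, 67, 26, -83.1)
lips [(556.8, -97.3, 55, 10, -3.1), (558.7, 9.8, 57, 11, 0.1), (562.4, -64.7, 53, 8, -8.3)]
[0.55758403 0.01093506 0.024     ] [ 0.55678412 -0.09798788  0.024     ]
```

```bash
cat > plan.py <<'E'
from h import *
import sys
def plan(*W,step=50.,start=None):
    """W: (x,y,z mm,yaw deg[,step]) waypoints, None = keep; or int = still rows."""
    o=get_obs(); c=np.array([*np.array(o["position"])*1000,np.degrees(Rot.from_euler("xyz",o["ee_rot"]).as_euler("xyz")[2])])
    print("from",c.round(1),"t",round(o["time_s"],1)); rows=[]
    for w in W:
        if isinstance(w,int): rows+=["[[0,0,0],[0,0,0]]"]*w; continue
        g=np.array([c[i] if w[i] is None else w[i] for i in range(4)],float); st=w[4] if len(w)>4 else step
        g[3]=c[3]+(g[3]-c[3]+180)%360-180 if w[3] is None else g[3]
        if g[3]-c[3]>200: c[3]+=360
        if g[3]-c[3]<-200: c[3]-=360
        n=max(1,int(np.ceil(max(np.linalg.norm(g[:3]-c[:3])/st,abs(g[3]-c[3])/10))))
        for k in range(n):
            d=(g-c)/(n-k); a=np.radians(c[3])
            ca,sa=np.cos(a),np.sin(a)
            t=np.round([ca*d[0]+sa*d[1],sa*d[0]-ca*d[1],-d[2]],0)
            wz=round(-d[3],1)
            rows.append("[[%g,%g,%g],[0,0,%g]]"%(*(t/1000),wz))
            c+=[ca*t[0]+sa*t[1],sa*t[0]-ca*t[1],-t[2],-wz]
    for i in range(0,len(rows),12): print("["+",".join(rows[i:i+12])+"]")
E
python3 -c "
from plan import *
plan((476,-96,150,89.5),(476,-96,18,89.5,45),1)"
```

```text
from [302.  603.7 238.7 153.4] t 0.9
[[[-0.031,-0.037,0.006],[0,0,4.3]],[[-0.034,-0.034,0.006],[0,0,4.3]],[[-0.036,-0.031,0.006],[0,0,4.3]],[[-0.039,-0.029,0.006],[0,0,4.3]],[[-0.041,-0.026,0.006],[0,0,4.2]],[[-0.042,-0.023,0.006],[0,0,4.3]],[[-0.044,-0.019,0.006],[0,0,4.2]],[[-0.045,-0.016,0.006],[0,0,4.3]],[[-0.046,-0.013,0.006],[0,0,4.2]],[[-0.047,-0.009,0.006],[0,0,4.3]],[[-0.048,-0.005,0.006],[0,0,4.2]],[[-0.048,-0.002,0.006],[0,0,4.3]]]
[[[-0.048,0.001,0.006],[0,0,4.2]],[[-0.048,0.005,0.005],[0,0,4.3]],[[-0.047,0.009,0.006],[0,0,4.2]],[[-0,0,0.044],[0,0,0]],[[-0,0,0.044],[0,0,0]],[[-0,0,0.044],[0,0,0]],[[0,0,0],[0,0,0]]]
```

Request:
step_arm(
  steps=[
    [[-0.031,-0.037,0.006],[0,0,4.3]],
    [[-0.034,-0.034,0.006],[0,0,4.3]],
    [[-0.036,-0.031,0.006],[0,0,4.3]],
    [[-0.039,-0.029,0.006],[0,0,4.3]],
    [[-0.041,-0.026,0.006],[0,0,4.2]],
    [[-0.042,-0.023,0.006],[0,0,4.3]],
    [[-0.044,-0.019,0.006],[0,0,4.2]],
    [[-0.045,-0.016,0.006],[0,0,4.3]],
    [[-0.046,-0.013,0.006],[0,0,4.2]],
    [[-0.047,-0.009,0.006],[0,0,4.3]],
    [[-0.048,-0.005,0.006],[0,0,4.2]],
    [[-0.048,-0.002,0.006],[0,0,4.3]],
  ],
  claw=0.1,
  grip_force=15,
)

```text
time_s: 2.4
position: [0.4415, 0.0427, 0.167]
ee_rot: [3.14, 0.0, 1.782]
wrist_force: [0.5, 0.4, -0.4]
finger_gap: 0.0484
finger_force: 0.0
```

Request:
step_arm(
  steps=[
    [[-0.048,0.001,0.006],[0,0,4.2]],
    [[-0.048,0.005,0.005],[0,0,4.3]],
    [[-0.047,0.009,0.006],[0,0,4.2]],
    [[0,0,0.044],[0,0,0]],
    [[0,0,0.044],[0,0,0]],
    [[0,0,0.044],[0,0,0]],
    [[0,0,0],[0,0,0]],
  ],
)

```text
time_s: 3.28
position: [0.4741, -0.0953, 0.0156]
ee_rot: [-3.137, -0.001, 1.562]
wrist_force: [0.2, 0.2, -0.4]
finger_gap: 0.0487
finger_force: 0.0
```

```bash
python3 -c "
from plan import *
plan(4,(None,None,130,None),(600,268,120,89.5),(600,268,85,None))
im=save('top','t1')"
```

```text
from [474.1 -95.3  15.6  89.5] t 3.3
[[[0,0,0],[0,0,0]],[[0,0,0],[0,0,0]],[[0,0,0],[0,0,0]],[[0,0,0],[0,0,0]],[[0,0,-0.038],[0,0,-0]],[[0,0,-0.038],[0,0,-0]],[[0,0,-0.038],[0,0,-0]],[[0.046,0.015,0.001],[0,0,0]],[[0.045,0.015,0.001],[0,0,0]],[[0.046,0.015,0.001],[0,0,0]],[[0.045,0.016,0.001],[0,0,0]],[[0.046,0.015,0.001],[0,0,0]]]
[[[0.045,0.016,0.002],[0,0,0]],[[0.046,0.015,0.001],[0,0,0]],[[0.045,0.016,0.002],[0,0,0]],[[0,-0,0.035],[0,0,-0]]]
```

Request:
step_arm(
  steps=[
    [[0,0,0],[0,0,0]],
    [[0,0,0],[0,0,0]],
    [[0,0,0],[0,0,0]],
    [[0,0,0],[0,0,0]],
    [[0,0,-0.038],[0,0,0]],
    [[0,0,-0.038],[0,0,0]],
    [[0,0,-0.038],[0,0,0]],
    [[0.046,0.015,0.001],[0,0,0]],
    [[0.045,0.015,0.001],[0,0,0]],
    [[0.046,0.015,0.001],[0,0,0]],
    [[0.045,0.016,0.001],[0,0,0]],
    [[0.046,0.015,0.001],[0,0,0]],
  ],
  claw=-1,
)

```text
time_s: 4.82
position: [0.554, 0.1332, 0.1268]
ee_rot: [3.141, 0.0, 1.563]
wrist_force: [0.3, -0.0, 0.6]
finger_gap: 0.0257
finger_force: 15.0
```

Request:
step_arm(
  steps=[
    [[0.045,0.016,0.002],[0,0,0]],
    [[0.046,0.015,0.001],[0,0,0]],
    [[0.045,0.016,0.002],[0,0,0]],
    [[0,0,0.035],[0,0,0]],
    [[0,0,0],[0,0,0]],
  ],
)

```text
time_s: 5.45
position: [0.5989, 0.2668, 0.0832]
ee_rot: [-3.135, 0.003, 1.564]
wrist_force: [-0.5, -0.8, -0.3]
finger_gap: 0.0263
finger_force: 15.0
```

```bash
python3 -c "
from plan import *
plan(2,(None,None,125,None),(477,5,120,82.4),(477,5,18,82.4),1)
im=save('top','t2')
for o in offs(im): print(o)"
```

```text
from [598.9 266.8  83.2  89.6] t 5.5
[[[0,0,0],[0,0,0]],[[0,0,0],[0,0,0]],[[0,0,-0.042],[0,0,-0]],[[-0.044,-0.02,0.001],[0,0,1.2]],[[-0.044,-0.019,0.001],[0,0,1.2]],[[-0.045,-0.018,0.001],[0,0,1.2]],[[-0.045,-0.017,0.001],[0,0,1.2]],[[-0.045,-0.016,0.001],[0,0,1.2]],[[-0.045,-0.016,0],[0,0,1.2]],[[-0,-0,0.034],[0,0,-0]],[[-0,-0,0.034],[0,0,-0]],[[-0,-0,0.034],[0,0,-0]]]
[[[0,0,0],[0,0,0]]]
(567.7, -46.9, 52, 27, -8.3)
(626.0, -97.6, 65, 26, -76.2)
(632.9, -12.9, 44, 28, -84.6)
```

Request:
step_arm(
  steps=[
    [[0,0,0],[0,0,0]],
    [[0,0,0],[0,0,0]],
    [[0,0,-0.042],[0,0,0]],
    [[-0.044,-0.02,0.001],[0,0,1.2]],
    [[-0.044,-0.019,0.001],[0,0,1.2]],
    [[-0.045,-0.018,0.001],[0,0,1.2]],
    [[-0.045,-0.017,0.001],[0,0,1.2]],
    [[-0.045,-0.016,0.001],[0,0,1.2]],
    [[-0.045,-0.016,0],[0,0,1.2]],
    [[0,0,0.034],[0,0,0]],
    [[0,0,0.034],[0,0,0]],
    [[0,0,0.033],[0,0,0]],
  ],
  claw=0.1,
)

```text
time_s: 7.0
position: [0.4808, 0.0054, 0.0233]
ee_rot: [3.138, -0.0, 1.435]
wrist_force: [-0.3, 0.4, 0.1]
finger_gap: 0.0484
finger_force: 0.0
```

```bash
python3 -c "
from plan import *
im=save('top','t3')
for o in offs(im): print(o)
print(get_obs()['finger_gap'])
plan(4,(None,None,130,None),(640,262,120,90),(640,262,85,None),1)"
```

```text
(626.0, -97.6, 66, 26, -77.0)
(630.1, -2.1, 67, 25, -83.6)
0.04857983581321662
from [477.2   5.6  19.1  82.3] t 7.0
[[[0,0,0],[0,0,0]],[[0,0,0],[0,0,0]],[[0,0,0],[0,0,0]],[[0,0,0],[0,0,0]],[[0,0,-0.037],[0,0,0]],[[0,0,-0.037],[0,0,0]],[[0,0,-0.037],[0,0,0]],[[0.039,0.018,0.001],[0,0,-1.1]],[[0.039,0.019,0.002],[0,0,-1.1]],[[0.039,0.02,0.001],[0,0,-1.1]],[[0.038,0.02,0.002],[0,0,-1.1]],[[0.038,0.021,0.001],[0,0,-1.1]]]
[[[0.038,0.022,0.002],[0,0,-1.1]],[[0.037,0.022,0.001],[0,0,-1.1]],[[0,0,0.035],[0,0,-0]],[[0,0,0],[0,0,0]]]
```

View pics/t3.png

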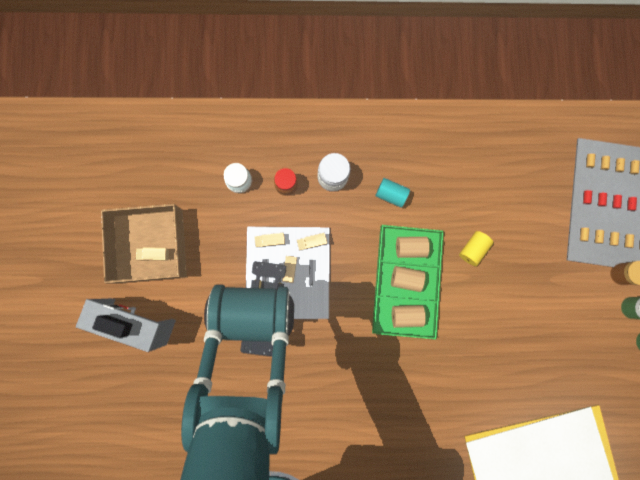

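Request:
step_arm(
  steps=[
    [[0,0,0],[0,0,0]],
    [[0,0,0],[0,0,0]],
    [[0,0,0],[0,0,0]],
    [[0,0,0],[0,0,0]],
    [[0,0,-0.037],[0,0,0]],
    [[0,0,-0.037],[0,0,0]],
    [[0,0,-0.037],[0,0,0]],
    [[0.039,0.018,0.001],[0,0,-1.1]],
    [[0.039,0.019,0.002],[0,0,-1.1]],
    [[0.039,0.02,0.001],[0,0,-1.1]],
    [[0.038,0.02,0.002],[0,0,-1.1]],
    [[0.038,0.021,0.001],[0,0,-1.1]],
  ],
  claw=-1,
)

```text
time_s: 8.55
position: [0.5965, 0.1903, 0.1271]
ee_rot: [3.141, -0.0, 1.534]
wrist_force: [0.9, -0.2, 0.7]
finger_gap: 0.0258
finger_force: 15.0
```

Request:
step_arm(
  steps=[
    [[0.038,0.022,0.002],[0,0,-1.1]],
    [[0.037,0.022,0.001],[0,0,-1.1]],
    [[0,0,0.035],[0,0,0]],
    [[0,0,0],[0,0,0]],
  ],
)

```text
time_s: 9.05
position: [0.6392, 0.2622, 0.0853]
ee_rot: [-3.135, 0.003, 1.572]
wrist_force: [0.1, -0.8, -0.2]
finger_gap: 0.0256
finger_force: 15.0
```

```bash
python3 -c "
from plan import *
plan(2,(None,None,120,None),(628.5,-2,120,97),(628.5,-2,20,97),1)"
```

```text
from [639.2 262.2  85.3  90.1] t 9.1
[[[0,0,0],[0,0,0]],[[0,0,0],[0,0,0]],[[0,0,-0.035],[0,0,-0]],[[-0.044,-0.002,0],[0,0,-1.2]],[[-0.044,-0.003,0],[0,0,-1.1]],[[-0.044,-0.004,0],[0,0,-1.2]],[[-0.044,-0.004,0],[0,0,-1.1]],[[-0.044,-0.005,0],[0,0,-1.2]],[[-0.043,-0.006,0],[0,0,-1.1]],[[-0,-0,0.033],[0,0,-0]],[[-0,-0,0.034],[0,0,-0]],[[-0,-0,0.033],[0,0,-0]]]
[[[0,0,0],[0,0,0]]]
```

Request:
step_arm(
  steps=[
    [[0,0,0],[0,0,0]],
    [[0,0,0],[0,0,0]],
    [[0,0,-0.035],[0,0,0]],
    [[-0.044,-0.002,0],[0,0,-1.2]],
    [[-0.044,-0.003,0],[0,0,-1.1]],
    [[-0.044,-0.004,0],[0,0,-1.2]],
    [[-0.044,-0.004,0],[0,0,-1.1]],
    [[-0.044,-0.005,0],[0,0,-1.2]],
    [[-0.043,-0.005,0],[0,0,-1.1]],
    [[0,0,0.033],[0,0,0]],
    [[0,0,0.034],[0,0,0]],
    [[0,0,0.033],[0,0,0]],
  ],
  claw=0.1,
)

```text
time_s: 10.55
position: [0.6334, -0.0021, 0.0247]
ee_rot: [3.138, 0.0, 1.69]
wrist_force: [-0.3, 0.2, -0.6]
finger_gap: 0.0483
finger_force: 0.0
```

```bash
python3 -c "
from plan import *
plan(3,(None,None,130,None),(660,275,120,90),(660,275,85,None),1)"
```

```text
from [633.4  -2.1  24.7  96.8] t 10.6
[[[0,0,0],[0,0,0]],[[0,0,0],[0,0,0]],[[0,0,0],[0,0,0]],[[0,0,-0.035],[0,0,-0]],[[0,0,-0.035],[0,0,-0]],[[0,0,-0.035],[0,0,-0]],[[0.045,0.01,0.002],[0,0,1.1]],[[0.046,0.009,0.002],[0,0,1.1]],[[0.046,0.008,0.001],[0,0,1.2]],[[0.046,0.007,0.002],[0,0,1.1]],[[0.046,0.006,0.001],[0,0,1.2]],[[0.045,0.006,0.002],[0,0,1.1]]]
[[[0,0,0.035],[0,0,0]],[[0,0,0],[0,0,0]]]
```

Request:
step_arm(
  steps=[
    [[0,0,0],[0,0,0]],
    [[0,0,0],[0,0,0]],
    [[0,0,0],[0,0,0]],
    [[0,0,0],[0,0,0]],
    [[0,0,-0.036],[0,0,0]],
    [[0,0,-0.036],[0,0,0]],
    [[0,0,-0.036],[0,0,0]],
    [[0.045,0.01,0.002],[0,0,1.1]],
    [[0.046,0.009,0.002],[0,0,1.1]],
    [[0.046,0.008,0.001],[0,0,1.2]],
    [[0.046,0.007,0.002],[0,0,1.1]],
    [[0.046,0.006,0.001],[0,0,1.2]],
  ],
  claw=-1,
)

```text
time_s: 12.05
position: [0.6535, 0.232, 0.1242]
ee_rot: [3.141, -0.0, 1.592]
wrist_force: [0.3, -0.3, -0.3]
finger_gap: 0.0259
finger_force: 15.0
```

Request:
step_arm(
  steps=[
    [[0.045,0.006,0.002],[0,0,1.1]],
    [[0,0,0.035],[0,0,0]],
    [[0,0,0],[0,0,0]],
    [[0,0,0],[0,0,0]],
  ],
)

```text
time_s: 12.55
position: [0.6587, 0.2752, 0.0873]
ee_rot: [3.142, 0.0, 1.573]
wrist_force: [1.0, 0.0, 0.3]
finger_gap: 0.026
finger_force: 15.0
```

```bash
python3 -c "
from plan import *
im=save('top','t4')
for o in offs(im): print(o)
plan(2,(None,None,120,None),(626,-97.5,120,103.5),(626,-97.5,22,103.5),1)"
```

```text
(617.6, -88.6, 96, 60, -41.9)
from [659.3 275.2  88.1  90.1] t 12.6
[[[0,0,0],[0,0,0]],[[0,0,0],[0,0,0]],[[0,0,-0.032],[0,0,-0]],[[-0.047,-0.004,0],[0,0,-1.7]],[[-0.046,-0.006,0],[0,0,-1.7]],[[-0.046,-0.007,0],[0,0,-1.7]],[[-0.046,-0.008,0],[0,0,-1.7]],[[-0.046,-0.01,0],[0,0,-1.7]],[[-0.045,-0.011,0],[0,0,-1.6]],[[-0.045,-0.012,0],[0,0,-1.7]],[[-0.045,-0.014,0],[0,0,-1.6]],[[-0,-0,0.049],[0,0,-0]]]
[[[-0,-0,0.049],[0,0,-0]],[[0,0,0],[0,0,0]]]
```

```bash
python3 -c "
import cv2
im=cv2.imread('pics/t4.png')[215:330,235:445];cv2.imwrite('pics/c4.png',cv2.resize(im,None,fx=3.8,fy=3.8))"
```

```text
(no output)
```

View pics/c4.png

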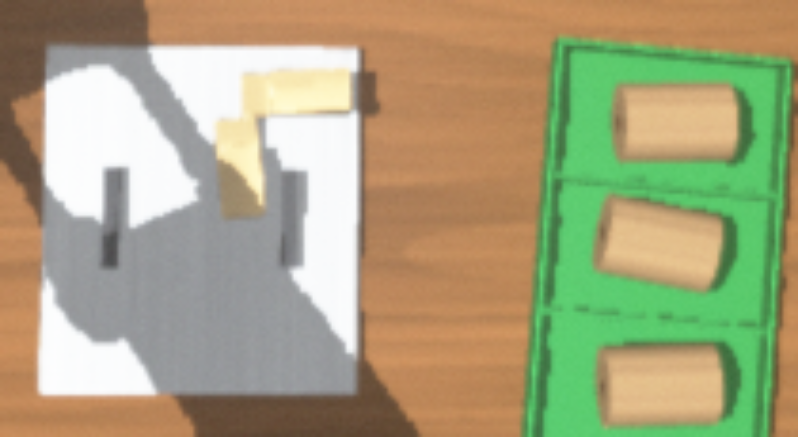

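```bash
python3 -c "
from plan import *
f=lambda u,v:at('top',235+u/3.8-.4,215+v/3.8-.4,.036)[:2]*1000
print(f(297,92),f(241,167.5)); a=f(352,90)-f(243,94); print(np.degrees(np.arctan2(a[1],a[0])));a=f(238,118)-f(243.5,216); print(np.degrees(np.arctan2(a[1],a[0])))
x,y=f(297,92)
plan(2,(None,None,120,None),(x,y-6,120,91.5),(x,y-6,21,91.5),1)"
```

```text
[ 631.45410244 -100.03691504] [586.54500625 -66.46600595]
-88.18164210538335
2.962391283242675
from [659.3 275.2  88.1  90.1] t 12.6
[[[0,0,0],[0,0,0]],[[0,0,0],[0,0,0]],[[0,0,-0.032],[0,0,-0]],[[-0.048,-0.004,0],[0,0,-0.2]],[[-0.048,-0.004,0],[0,0,-0.2]],[[-0.047,-0.004,0],[0,0,-0.2]],[[-0.048,-0.004,0],[0,0,-0.2]],[[-0.047,-0.004,0],[0,0,-0.2]],[[-0.048,-0.004,0],[0,0,-0.1]],[[-0.047,-0.004,0],[0,0,-0.2]],[[-0.048,-0.005,0],[0,0,-0.1]],[[0,0,0.05],[0,0,-0]]]
[[[0,0,0.049],[0,0,-0]],[[0,0,0],[0,0,0]]]
```

Request:
step_arm(
  steps=[
    [[0,0,0],[0,0,0]],
    [[0,0,0],[0,0,0]],
    [[0,0,-0.032],[0,0,0]],
    [[-0.048,-0.004,0],[0,0,-0.2]],
    [[-0.048,-0.004,0],[0,0,-0.2]],
    [[-0.047,-0.004,0],[0,0,-0.2]],
    [[-0.048,-0.004,0],[0,0,-0.2]],
    [[-0.047,-0.004,0],[0,0,-0.2]],
    [[-0.048,-0.004,0],[0,0,-0.1]],
    [[-0.047,-0.004,0],[0,0,-0.2]],
    [[-0.048,-0.005,0],[0,0,-0.1]],
    [[0,0,0.05],[0,0,0]],
  ],
  claw=0.05,
)

```text
time_s: 14.1
position: [0.6358, -0.1109, 0.0743]
ee_rot: [3.129, 0.004, 1.593]
wrist_force: [0.6, 0.7, -0.5]
finger_gap: 0.0465
finger_force: 0.0
```

Request:
step_arm(
  steps=[
    [[0,0,0.048],[0,0,0]],
    [[0,0,0],[0,0,0]],
  ],
)

```text
time_s: 14.35
position: [0.6267, -0.1056, 0.0167]
ee_rot: [-3.133, -0.002, 1.597]
wrist_force: [-0.7, 0.3, 0.5]
finger_gap: 0.0461
finger_force: 0.0
```

```bash
python3 -c "
from plan import *
plan(4,(None,None,130,None),(600,262,120,90),(600,262,92,None),1)"
```

```text
from [ 626.7 -105.6   16.7   91.5] t 14.3
[[[0,0,0],[0,0,0]],[[0,0,0],[0,0,0]],[[0,0,0],[0,0,0]],[[0,0,0],[0,0,0]],[[0,0,-0.038],[0,0,-0]],[[0,0,-0.038],[0,0,-0]],[[0,0,-0.037],[0,0,-0]],[[0.046,-0.002,0.001],[0,0,0.2]],[[0.046,-0.002,0.001],[0,0,0.2]],[[0.046,-0.003,0.001],[0,0,0.2]],[[0.046,-0.003,0.001],[0,0,0.2]],[[0.046,-0.003,0.001],[0,0,0.2]]]
[[[0.046,-0.003,0.002],[0,0,0.2]],[[0.046,-0.003,0.001],[0,0,0.1]],[[0.046,-0.003,0.002],[0,0,0.2]],[[-0,0,0.028],[0,0,-0]],[[0,0,0],[0,0,0]]]
```

Request:
step_arm(
  steps=[
    [[0,0,0],[0,0,0]],
    [[0,0,0],[0,0,0]],
    [[0,0,0],[0,0,0]],
    [[0,0,0],[0,0,0]],
    [[0,0,-0.038],[0,0,0]],
    [[0,0,-0.038],[0,0,0]],
    [[0,0,-0.037],[0,0,0]],
    [[0.046,-0.002,0.001],[0,0,0.2]],
    [[0.046,-0.002,0.001],[0,0,0.2]],
    [[0.046,-0.003,0.001],[0,0,0.2]],
    [[0.046,-0.003,0.001],[0,0,0.2]],
    [[0.046,-0.003,0.001],[0,0,0.2]],
  ],
  claw=-1,
)

```text
time_s: 15.85
position: [0.6132, 0.1254, 0.1295]
ee_rot: [3.14, -0.0, 1.58]
wrist_force: [0.2, -0.7, -0.7]
finger_gap: 0.026
finger_force: 15.0
```

Request:
step_arm(
  steps=[
    [[0.046,-0.003,0.002],[0,0,0.2]],
    [[0.046,-0.003,0.001],[0,0,0.1]],
    [[0.046,-0.003,0.002],[0,0,0.2]],
    [[0,0,0.028],[0,0,0]],
    [[0,0,0],[0,0,0]],
    [[0,0,0],[0,0,0]],
  ],
)

```text
time_s: 16.6
position: [0.6037, 0.2614, 0.0964]
ee_rot: [3.141, -0.0, 1.571]
wrist_force: [0.2, 0.1, -0.7]
finger_gap: 0.0261
finger_force: 15.0
```

```bash
python3 -c "
from plan import *
im=save('top','t5')
for o in offs(im): print(o)
"
```

```text
(581.4, -65.3, 59, 25, -0.2)
```

```bash
python3 -c "
from plan import *
plan(2,(None,None,125,None),(576,-65.5,100,0),(576,-65.5,50,None),(576,-65.5,27,None,12),1)"
```

```text
from [604.2 261.4  96.9  90. ] t 16.6
[[[0,0,0],[0,0,0]],[[0,0,0],[0,0,0]],[[0,0,-0.028],[0,0,-0]],[[-0.036,-0.003,0.003],[0,0,10]],[[-0.036,0.003,0.003],[0,0,10]],[[-0.035,0.01,0.003],[0,0,10]],[[-0.033,0.015,0.003],[0,0,10]],[[-0.03,0.021,0.003],[0,0,10]],[[-0.026,0.026,0.002],[0,0,10]],[[-0.021,0.03,0.003],[0,0,10]],[[-0.015,0.033,0.002],[0,0,10]],[[-0.01,0.036,0.003],[0,0,10]]]
[[[0,-0,0.05],[0,0,-0]],[[0,-0,0.011],[0,0,-0]],[[0,-0,0.012],[0,0,-0]],[[0,0,0],[0,0,0]]]
```

Request:
step_arm(
  steps=[
    [[0,0,0],[0,0,0]],
    [[0,0,0],[0,0,0]],
    [[0,0,-0.028],[0,0,0]],
    [[-0.036,-0.003,0.003],[0,0,10]],
    [[-0.036,0.003,0.003],[0,0,10]],
    [[-0.035,0.01,0.003],[0,0,10]],
    [[-0.033,0.015,0.003],[0,0,10]],
    [[-0.03,0.021,0.003],[0,0,10]],
    [[-0.026,0.026,0.002],[0,0,10]],
    [[-0.021,0.03,0.003],[0,0,10]],
    [[-0.015,0.033,0.002],[0,0,10]],
    [[-0.01,0.036,0.003],[0,0,10]],
  ],
  claw=0.05,
)

```text
time_s: 18.15
position: [0.5755, -0.067, 0.0993]
ee_rot: [3.141, -0.001, -0.006]
wrist_force: [0.4, -0.1, -0.6]
finger_gap: 0.0464
finger_force: 0.0
```

Request:
step_arm(
  steps=[
    [[0,0,0.035],[0,0,0]],
    [[0,0,0.013],[0,0,0]],
    [[0,0,0.012],[0,0,0]],
    [[0,0,0.012],[0,0,0]],
    [[0,0,0],[0,0,0]],
    [[0,0,0],[0,0,0]],
  ],
)

```text
time_s: 18.9
position: [0.5758, -0.0653, 0.0272]
ee_rot: [3.141, -0.001, 0.001]
wrist_force: [0.2, -0.8, -0.7]
finger_gap: 0.0462
finger_force: 0.0
```

```bash
python3 -c "
from plan import *
plan(4,(None,None,130,None,25),(630,262,120,0),(630,262,92,None),1)"
```

```text
from [ 5.758e+02 -6.530e+01  2.720e+01  1.000e-01] t 18.9
[[[0,0,0],[0,0,0]],[[0,0,0],[0,0,0]],[[0,0,0],[0,0,0]],[[0,0,0],[0,0,0]],[[0,0,-0.021],[0,0,-0]],[[0,0,-0.02],[0,0,-0]],[[0,0,-0.021],[0,0,-0]],[[0,0,-0.02],[0,0,-0]],[[0,0,-0.021],[0,0,-0]],[[0.008,-0.047,0.001],[0,0,0]],[[0.008,-0.047,0.002],[0,0,0]],[[0.008,-0.047,0.001],[0,0,0]]]
[[[0.008,-0.047,0.002],[0,0,0]],[[0.008,-0.046,0.001],[0,0,0]],[[0.007,-0.047,0.002],[0,0,0]],[[0.008,-0.046,0.001],[0,0,0.1]],[[-0,-0,0.028],[0,0,0]],[[0,0,0],[0,0,0]]]
```

Request:
step_arm(
  steps=[
    [[0,0,0],[0,0,0]],
    [[0,0,0],[0,0,0]],
    [[0,0,0],[0,0,0]],
    [[0,0,0],[0,0,0]],
    [[0,0,-0.021],[0,0,0]],
    [[0,0,-0.02],[0,0,0]],
    [[0,0,-0.021],[0,0,0]],
    [[0,0,-0.02],[0,0,0]],
    [[0,0,-0.021],[0,0,0]],
    [[0.008,-0.047,0.001],[0,0,0]],
    [[0.008,-0.047,0.002],[0,0,0]],
    [[0.008,-0.047,0.001],[0,0,0]],
  ],
  claw=-1,
  grip_force=20,
)

```text
time_s: 20.4
position: [0.5995, 0.0766, 0.1265]
ee_rot: [-3.142, -0.001, -0.0]
wrist_force: [0.8, 0.8, -1.0]
finger_gap: 0.0259
finger_force: 19.7
```

Request:
step_arm(
  steps=[
    [[0.008,-0.047,0.002],[0,0,0]],
    [[0.008,-0.046,0.001],[0,0,0]],
    [[0.007,-0.047,0.002],[0,0,0]],
    [[0.008,-0.046,0.001],[0,0,0]],
    [[0,0,0.028],[0,0,0]],
    [[0,0,0],[0,0,0]],
    [[0,0,0],[0,0,0]],
  ],
)

```text
time_s: 21.28
position: [0.6302, 0.261, 0.0923]
ee_rot: [3.141, -0.0, 0.0]
wrist_force: [0.2, -0.0, 0.5]
finger_gap: 0.0261
finger_force: 19.7
```

```bash
python3 -c "
from plan import *
print(get_obs()['finger_gap'])
im=save('top','t6')
print(offs(im)); print(flts(im)); print(blobs(im,(0,0,60),(180,40,150),.024,(255,250,325,295),40))
print('plate',blobs(im,(0,0,150),(180,45,255),.012,(235,215,340,330),500))
plan(2,(None,None,130,None),(570,60,130,-0.4))"
```

```text
0.026078995589585745
[]
[(456.6, -310.7, 72, 44, 89.5), (539.8, -312.9, 72, 44, 78.8), (611.9, -325.1, 71, 43, 89.6)]
[(538.1, -79.8, 92, 44, -44.0), (547.4, -1.9, 79, 65, -0.5)]
plate [(557.8, -41.6, 209, 191, -0.6)]
from [630.7 261.   92.9  -0. ] t 21.3
[[[0,0,0],[0,0,0]],[[0,0,0],[0,0,0]],[[0,-0,-0.037],[0,0,0]],[[-0.012,0.04,-0],[0,0,0.1]],[[-0.012,0.04,-0],[0,0,0.1]],[[-0.012,0.04,-0],[0,0,0.1]],[[-0.012,0.041,-0],[0,0,0]],[[-0.012,0.04,-0],[0,0,0.1]]]
```

Request:
step_arm(
  steps=[
    [[0,0,0],[0,0,0]],
    [[0,0,0],[0,0,0]],
    [[0,0,-0.037],[0,0,0]],
    [[-0.012,0.04,0],[0,0,0]],
    [[-0.012,0.04,0],[0,0,0]],
    [[-0.012,0.04,0],[0,0,0]],
    [[-0.012,0.041,0],[0,0,0]],
  ],
  claw=1,
)

```text
time_s: 22.2
position: [0.582, 0.0991, 0.1294]
ee_rot: [-3.142, -0.001, 0.001]
wrist_force: [0.4, -0.6, 0.5]
finger_gap: 0.0879
finger_force: 0.0
```

```bash
python3 - <<'E'
from plan import *
im=cv2.imread("pics/top0.png"); g=cv2.cvtColor(im,cv2.COLOR_BGR2GRAY).astype(float)
def edge(p): # subpixel location of steepest change
    d=np.abs(np.diff(p)); k=int(np.argmax(d)); s=slice(max(0,k-1),k+2); return (np.arange(len(d))[s]*d[s]).sum()/d[s].sum()+.5
for c0,z in((258,.024),(305,.024)):
    p=g[266:279,c0:c0+14].mean(0); print(p.round())
    e1=edge(p[:7]);e2=edge(p[7:])+7
    print([at("top",c0+e,272,z)[1].round(4) for e in(e1,e2)])
for r in (255,285,292):
    p=g[r-4:r+5,238:256].mean(0); e1=238+edge(p); p=g[r-4:r+5,322:338].mean(0); e2=322+edge(p); Y=[at("top",e,r,.012)[1] for e in(e1,e2)]; print("y",np.round(Y,4),np.mean(Y).round(4))
for c in (270,290,310):
    p=g[220:233,c-4:c+5].mean(1); e1=220+edge(p); p=g[313:326,c-4:c+5].mean(1); e2=313+edge(p); X=[at("top",c,e,.012)[0] for e in(e1,e2)]; print("x",np.round(X,4),np.mean(X).round(4))
im=save("top","t7"); print(flts(im))
cv2.imwrite("pics/c7.png",cv2.resize(im[195:345,90:340,::-1],None,fx=3.2,fy=3.2))
p=snapshot("side"); cv2.imwrite("pics/s7.png",p[:,:,::-1])
E
```

```text
[246. 245. 244. 232. 156. 119. 115. 110. 119. 136. 156. 232. 240. 243.]
[np.float64(0.0161), np.float64(0.001)]
[241. 241. 241. 236. 161. 119. 115. 118. 135. 149. 201. 238. 241. 240.]
[np.float64(-0.0907), np.float64(-0.1042)]
y [ 0.0528 -0.1375] -0.0424
y [ 0.0525 -0.1355] -0.0415
y [ 0.0537 -0.1351] -0.0407
x [0.6626 0.4524] 0.5575
x [0.6624 0.452 ] 0.5572
x [0.6623 0.4513] 0.5568
[(456.6, -310.7, 72, 44, 89.5), (539.8, -312.9, 72, 45, 78.3), (611.9, -325.1, 71, 43, 89.6)]
```

View pics/c7.png

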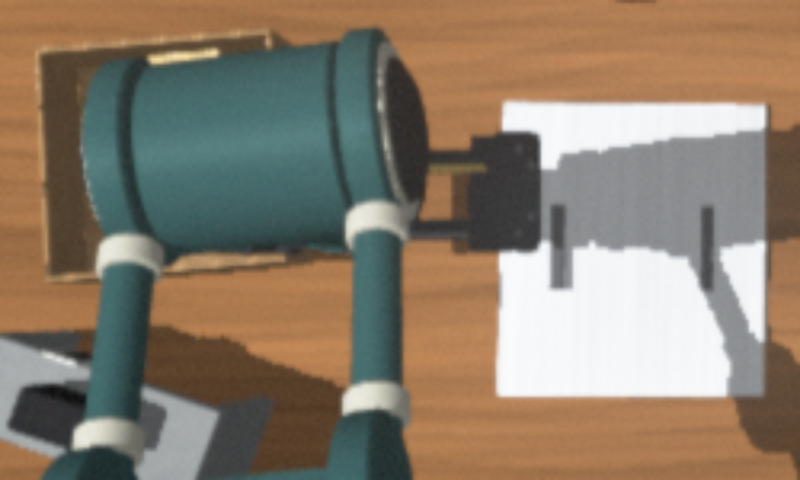

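```bash
python3 -c "
import cv2
im=cv2.imread('pics/s7.png')[120:360,130:450];cv2.imwrite('pics/c8.png',cv2.resize(im,None,fx=2.5,fy=2.5))"
```

```text
(no output)
```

View pics/c8.png

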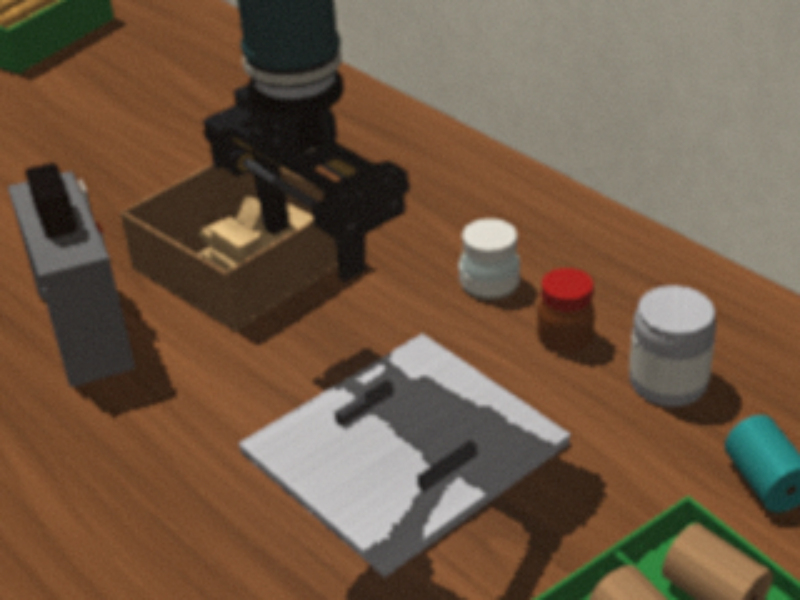

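```bash
python3 -c "
from plan import *
plan((613,-326.5,100,-0.4),(613,-326.5,40,None),(None,None,14,None,13),1)"
```

```text
from [ 5.81e+02  9.70e+01  1.29e+02 -2.00e-01] t 22.3
[[[0.004,0.047,0.003],[0,0,0]],[[0.004,0.047,0.003],[0,0,0]],[[0.004,0.047,0.003],[0,0,0]],[[0.004,0.047,0.003],[0,0,0]],[[0.003,0.047,0.003],[0,0,0]],[[0.004,0.047,0.003],[0,0,0.1]],[[0.004,0.047,0.004],[0,0,0]],[[0.003,0.047,0.003],[0,0,0.1]],[[0.004,0.047,0.004],[0,0,0]],[[-0,0,0.03],[0,0,0]],[[-0,0,0.03],[0,0,0]],[[0,-0,0.013],[0,0,0]]]
[[[0,-0,0.013],[0,0,0]],[[0,0,0],[0,0,0]]]
```

Request:
step_arm(
  steps=[
    [[0.004,0.047,0.003],[0,0,0]],
    [[0.004,0.047,0.003],[0,0,0]],
    [[0.004,0.047,0.003],[0,0,0]],
    [[0.004,0.047,0.003],[0,0,0]],
    [[0.003,0.047,0.003],[0,0,0]],
    [[0.004,0.047,0.003],[0,0,0.1]],
    [[0.004,0.047,0.004],[0,0,0]],
    [[0.003,0.047,0.003],[0,0,0.1]],
    [[0.004,0.047,0.004],[0,0,0]],
    [[0,0,0.015],[0,0,0]],
    [[0,0,0],[0,0,0]],
  ],
)

```text
time_s: 23.68
position: [0.615, -0.3213, 0.0827]
ee_rot: [-3.139, 0.003, -0.004]
wrist_force: [0.0, 0.3, 0.1]
finger_gap: 0.0883
finger_force: 0.0
```

```bash
python3 - <<'E'
from plan import *
im=save("top","t9"); print(flts(im))
b=cv2.resize(im[215:350,90:330,::-1],None,fx=3,fy=3); cv2.imwrite("pics/c9.png",b)
print(blobs(im,(17,45,150),(32,255,255),.03,(106,212,178,280),20))
plan((613,-326.5,40,-0.4,25),(None,None,14,None,13),1)
E
```

```text
[(546.4, -289.1, 49, 27, -28.1)]
[(637.4, 276.9, 123, 77, 12.9)]
from [ 6.154e+02 -3.210e+02  8.340e+01 -1.000e-01] t 23.7
[[[-0.001,0.003,0.022],[0,0,0.1]],[[-0.001,0.003,0.021],[0,0,0.2]],[[0,-0,0.009],[0,0,0]],[[0,-0,0.009],[0,0,0]],[[0,-0,0.008],[0,0,0]],[[0,0,0],[0,0,0]]]
```

View pics/c9.png

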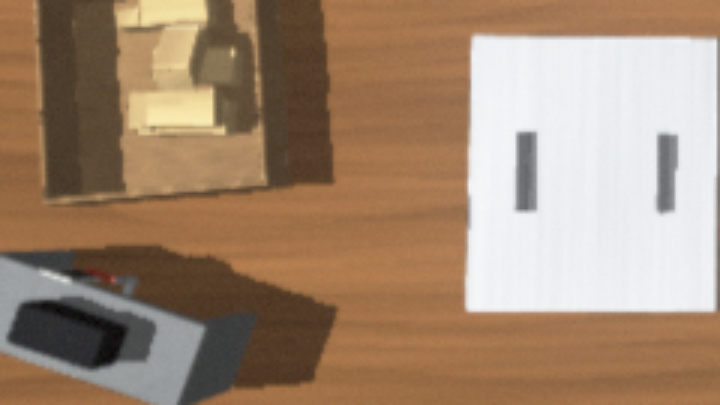

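Request:
step_arm(
  steps=[
    [[0,0,0],[0,0,0]],
    [[0,0,0],[0,0,0]],
    [[0,0,0],[0,0,0]],
  ],
)

```text
time_s: 24.1
position: [0.6165, -0.3221, 0.0853]
ee_rot: [3.141, -0.001, -0.002]
wrist_force: [-0.7, 0.4, 0.5]
finger_gap: 0.0883
finger_force: 0.0
```

```bash
python3 - <<'E'
from plan import *
im=save("top","t10"); print(flts(im))
plan((613,-326.5,40,-0.4,25),(None,None,14,None,13),2)
E
```

```text
[(544.6, -292.1, 45, 30, -14.4)]
from [ 6.164e+02 -3.222e+02  8.520e+01 -1.000e-01] t 24.1
[[[-0.002,0.002,0.023],[0,0,0.1]],[[-0.001,0.002,0.022],[0,0,0.2]],[[0,-0,0.009],[0,0,-0]],[[0,-0,0.009],[0,0,-0]],[[0,-0,0.008],[0,0,-0]],[[0,0,0],[0,0,0]],[[0,0,0],[0,0,0]]]
```

Request:
step_arm(
  steps=[
    [[-0.002,0.002,0.023],[0,0,0.1]],
    [[-0.001,0.002,0.022],[0,0,0.2]],
    [[0,0,0.009],[0,0,0]],
    [[0,0,0.009],[0,0,0]],
    [[0,0,0.008],[0,0,0]],
    [[0,0,0],[0,0,0]],
    [[0,0,0],[0,0,0]],
  ],
)

```text
time_s: 25.02
position: [0.6135, -0.3268, 0.0142]
ee_rot: [3.141, -0.001, -0.008]
wrist_force: [0.3, 0.3, -0.4]
finger_gap: 0.088
finger_force: 0.0
```

Request:
step_arm(
  steps=[
    [[0,0,0],[0,0,0]],
    [[0,0,0],[0,0,0]],
    [[0,0,0],[0,0,0]],
    [[0,0,0],[0,0,0]],
  ],
  claw=-1,
  grip_force=20,
)

```text
time_s: 25.52
position: [0.6133, -0.3267, 0.0141]
ee_rot: [3.141, -0.001, -0.008]
wrist_force: [-0.2, 0.1, 2.0]
finger_gap: 0.0656
finger_force: 20.0
```

```bash
python3 - <<'E'
from plan import *
plan((None,None,80,None,25),(557,-15.5,80,89.6,45),2)
E
```

```text
from [ 6.133e+02 -3.267e+02  1.410e+01 -5.000e-01] t 25.5
[[[0,-0,-0.022],[0,0,0]],[[0,-0,-0.022],[0,0,0]],[[0,-0,-0.022],[0,0,0]],[[-0.006,-0.031,0],[0,0,-9]],[[-0.001,-0.032,0],[0,0,-9]],[[0.004,-0.031,0],[0,0,-9]],[[0.009,-0.03,0],[0,0,-9]],[[0.014,-0.029,0],[0,0,-9]],[[0.018,-0.026,0],[0,0,-9]],[[0.022,-0.023,0],[0,0,-9]],[[0.025,-0.019,0],[0,0,-9]],[[0.027,-0.016,0],[0,0,-9]]]
[[[0.03,-0.011,0],[0,0,-9.1]],[[0,0,0],[0,0,0]],[[0,0,0],[0,0,0]]]
```

Request:
step_arm(
  steps=[
    [[0,0,-0.022],[0,0,0]],
    [[0,0,-0.022],[0,0,0]],
    [[0,0,-0.022],[0,0,0]],
    [[-0.006,-0.031,0],[0,0,-9]],
    [[-0.001,-0.032,0],[0,0,-9]],
    [[0.004,-0.031,0],[0,0,-9]],
    [[0.009,-0.03,0],[0,0,-9]],
    [[0.014,-0.029,0],[0,0,-9]],
    [[0.018,-0.026,0],[0,0,-9]],
    [[0.022,-0.023,0],[0,0,-9]],
    [[0.025,-0.019,0],[0,0,-9]],
    [[0.027,-0.016,0],[0,0,-9]],
  ],
)

```text
time_s: 27.02
position: [0.5632, -0.0456, 0.0817]
ee_rot: [3.139, -0.0, 1.411]
wrist_force: [0.2, -0.4, -1.2]
finger_gap: 0.0658
finger_force: 20.0
```

Request:
step_arm(
  steps=[
    [[0.03,-0.011,0],[0,0,-9.1]],
    [[0,0,0],[0,0,0]],
    [[0,0,0],[0,0,0]],
    [[0,0,0],[0,0,0]],
  ],
)

```text
time_s: 27.52
position: [0.5572, -0.0161, 0.0803]
ee_rot: [3.141, 0.0, 1.562]
wrist_force: [0.2, 0.2, -1.4]
finger_gap: 0.066
finger_force: 20.0
```

```bash
python3 - <<'E'
from plan import *
plan((557,-15.5,40,89.6,20),(None,None,22.5,None,9),2)
E
```

```text
from [557.2 -16.1  80.3  89.5] t 27.5
[[[0,-0,0.013],[0,0,-0]],[[0,-0,0.014],[0,0,-0]],[[0.001,-0,0.013],[0,0,-0.1]],[[0,0,0.009],[0,0,0]],[[0,0,0.009],[0,0,0]],[[0,0,0],[0,0,0]],[[0,0,0],[0,0,0]]]
```

Request:
step_arm(
  steps=[
    [[0,0,0.013],[0,0,0]],
    [[0,0,0.014],[0,0,0]],
    [[0.001,0,0.013],[0,0,-0.1]],
    [[0,0,0.009],[0,0,0]],
    [[0,0,0.009],[0,0,0]],
    [[0,0,0],[0,0,0]],
    [[0,0,0],[0,0,0]],
  ],
)

```text
time_s: 28.4
position: [0.5567, -0.0141, 0.0216]
ee_rot: [3.141, 0.0, 1.566]
wrist_force: [0.3, 0.3, -1.0]
finger_gap: 0.0657
finger_force: 20.0
```

Request:
step_arm(
  steps=[
    [[0,0,0],[0,0,0]],
    [[0,0,0],[0,0,0]],
    [[0,0,0],[0,0,0]],
    [[0,0,-0.02],[0,0,0]],
    [[0,0,-0.03],[0,0,0]],
    [[0,0,-0.03],[0,0,0]],
    [[0,0,0],[0,0,0]],
    [[0,0,0],[0,0,0]],
  ],
  claw=1,
)

```text
time_s: 29.4
position: [0.556, -0.0141, 0.1009]
ee_rot: [-3.141, -0.0, 1.566]
wrist_force: [1.0, 0.4, 0.1]
finger_gap: 0.088
finger_force: 0.0
```

```bash
python3 - <<'E'
from plan import *
im=save("top","t11"); print(flts(im))
plan((541,-314,100,-11,40),2)
E
```

```text
[(456.6, -310.7, 72, 44, 89.5), (539.3, -312.4, 73, 45, 77.9)]
from [555.5 -14.1 100.3  89.7] t 29.4
[[[-0.027,-0.001,0],[0,0,9.2]],[[-0.027,0.003,0],[0,0,9.2]],[[-0.026,0.007,0],[0,0,9.1]],[[-0.025,0.012,0],[0,0,9.2]],[[-0.023,0.015,0],[0,0,9.1]],[[-0.02,0.019,0],[0,0,9.2]],[[-0.017,0.022,0],[0,0,9.1]],[[-0.013,0.024,0],[0,0,9.2]],[[-0.009,0.026,0],[0,0,9.1]],[[-0.004,0.027,0],[0,0,9.2]],[[-0.001,0.027,0],[0,0,9.1]],[[0,0,0],[0,0,0]]]
[[[0,0,0],[0,0,0]]]
```

Request:
step_arm(
  steps=[
    [[-0.027,-0.001,0],[0,0,9.2]],
    [[-0.027,0.003,0],[0,0,9.2]],
    [[-0.026,0.007,0],[0,0,9.1]],
    [[-0.025,0.012,0],[0,0,9.2]],
    [[-0.023,0.015,0],[0,0,9.1]],
    [[-0.02,0.019,0],[0,0,9.2]],
    [[-0.017,0.022,0],[0,0,9.1]],
    [[-0.013,0.024,0],[0,0,9.2]],
    [[-0.009,0.026,0],[0,0,9.2]],
    [[-0.004,0.027,0],[0,0,9.2]],
    [[-0.001,0.027,0],[0,0,9.2]],
    [[0,0,0],[0,0,0]],
  ],
  claw=0.84,
)

```text
time_s: 30.95
position: [0.5405, -0.3155, 0.0998]
ee_rot: [-3.141, 0.002, -0.196]
wrist_force: [-0.7, 0.9, -0.4]
finger_gap: 0.081
finger_force: 0.0
```

Request:
step_arm(
  steps=[
    [[0,0,0],[0,0,0]],
    [[0,0,0],[0,0,0]],
  ],
)

```text
time_s: 31.2
position: [0.5414, -0.3133, 0.101]
ee_rot: [-3.141, 0.001, -0.193]
wrist_force: [0.1, -0.3, 0.2]
finger_gap: 0.0814
finger_force: 0.0
```

```bash
python3 - <<'E'
from plan import *
im=save("top","t12"); print("placed",blobs(im,(5,40,60),(25,255,255),.04,(255,248,325,297)))
g=cv2.cvtColor(im[262:282,252:326],cv2.COLOR_RGB2GRAY).mean(0).round().astype(int); print(g.tolist())
plan((540.5,-314,40,-11.7,25),(None,None,15,None,10),2)
E
```

```text
placed [(557.9, -14.9, 65, 45, -0.1)]
[246, 244, 244, 244, 244, 244, 244, 243, 242, 231, 154, 117, 119, 158, 179, 190, 195, 189, 186, 190, 193, 189, 183, 178, 172, 165, 162, 161, 156, 146, 133, 121, 109, 102, 122, 136, 137, 134, 134, 134, 150, 228, 236, 236, 238, 239, 239, 238, 238, 238, 238, 238, 239, 239, 239, 238, 232, 156, 117, 113, 115, 133, 145, 193, 234, 239, 238, 238, 236, 238, 238, 238, 239, 238]
from [ 541.5 -313.4  101.3  -11.1] t 31.2
[[[-0,0,0.02],[0,0,0.2]],[[-0,0,0.021],[0,0,0.2]],[[-0.001,0.001,0.02],[0,0,0.2]],[[0,-0,0.008],[0,0,-0]],[[0,-0,0.009],[0,0,-0]],[[0,-0,0.008],[0,0,-0]],[[0,0,0],[0,0,0]],[[0,0,0],[0,0,0]]]
```

Request:
step_arm(
  steps=[
    [[0,0,0.02],[0,0,0.2]],
    [[0,0,0.021],[0,0,0.2]],
    [[-0.001,0.001,0.02],[0,0,0.2]],
    [[0,0,0.008],[0,0,0]],
    [[0,0,0.009],[0,0,0]],
    [[0,0,0.008],[0,0,0]],
    [[0,0,0],[0,0,0]],
    [[0,0,0],[0,0,0]],
  ],
)

```text
time_s: 32.25
position: [0.5409, -0.3156, 0.0162]
ee_rot: [3.141, -0.001, -0.205]
wrist_force: [-0.4, -0.5, 1.0]
finger_gap: 0.0807
finger_force: 0.0
```

Request:
step_arm(
  steps=[
    [[0,0,0],[0,0,0]],
    [[0,0,0],[0,0,0]],
    [[0,0,0],[0,0,0]],
    [[0,0,0],[0,0,0]],
  ],
  claw=-1,
)

```text
time_s: 32.75
position: [0.5408, -0.3155, 0.0162]
ee_rot: [3.141, -0.001, -0.206]
wrist_force: [0.4, 0.9, 2.7]
finger_gap: 0.0656
finger_force: 20.0
```

```bash
python3 - <<'E'
from plan import *
plan((None,None,90,None,25),(557,-68,90,89.6,45),3)
E
```

```text
from [ 540.8 -315.5   16.2  -11.8] t 32.8
[[[0,-0,-0.025],[0,0,0]],[[0,-0,-0.024],[0,0,0]],[[0,-0,-0.025],[0,0,0]],[[-0.003,-0.022,0],[0,0,-9.2]],[[0,-0.023,0],[0,0,-9.2]],[[0.004,-0.022,0],[0,0,-9.2]],[[0.008,-0.021,0],[0,0,-9.2]],[[0.011,-0.02,0],[0,0,-9.2]],[[0.014,-0.018,0],[0,0,-9.2]],[[0.016,-0.015,0],[0,0,-9.2]],[[0.019,-0.013,0],[0,0,-9.2]],[[0.021,-0.009,0],[0,0,-9.3]]]
[[[0.022,-0.006,0],[0,0,-9.2]],[[0.022,-0.002,0],[0,0,-9.3]],[[0,0,0],[0,0,0]],[[0,0,0],[0,0,0]],[[0,0,0],[0,0,0]]]
```

Request:
step_arm(
  steps=[
    [[0,0,-0.025],[0,0,0]],
    [[0,0,-0.024],[0,0,0]],
    [[0,0,-0.025],[0,0,0]],
    [[-0.003,-0.022,0],[0,0,-9.2]],
    [[0,-0.023,0],[0,0,-9.2]],
    [[0.004,-0.022,0],[0,0,-9.2]],
    [[0.008,-0.021,0],[0,0,-9.2]],
    [[0.011,-0.02,0],[0,0,-9.2]],
    [[0.014,-0.018,0],[0,0,-9.2]],
    [[0.016,-0.015,0],[0,0,-9.2]],
    [[0.019,-0.013,0],[0,0,-9.2]],
    [[0.021,-0.009,0],[0,0,-9.3]],
  ],
)

```text
time_s: 34.25
position: [0.5534, -0.1115, 0.0892]
ee_rot: [-3.141, 0.0, 1.247]
wrist_force: [0.2, 0.2, -1.1]
finger_gap: 0.0657
finger_force: 20.0
```

Request:
step_arm(
  steps=[
    [[0.022,-0.006,0],[0,0,-9.2]],
    [[0.022,-0.002,0],[0,0,-9.3]],
    [[0,0,0],[0,0,0]],
    [[0,0,0],[0,0,0]],
    [[0,0,0],[0,0,0]],
  ],
)

```text
time_s: 34.88
position: [0.557, -0.0682, 0.0896]
ee_rot: [-3.142, 0.0, 1.562]
wrist_force: [-0.5, 0.1, -0.9]
finger_gap: 0.0658
finger_force: 20.0
```

```bash
python3 - <<'E'
from plan import *
plan((557,-68.5,45,89.6,20),(None,None,24.5,None,9),2)
E
```

```text
from [557.  -68.2  89.6  89.5] t 34.9
[[[-0,0,0.015],[0,0,-0]],[[-0,0,0.015],[0,0,-0]],[[-0,0,0.015],[0,0,-0.1]],[[0,0,0.007],[0,0,0]],[[0,0,0.007],[0,0,0]],[[0,0,0.006],[0,0,0]],[[0,0,0],[0,0,0]],[[0,0,0],[0,0,0]]]
```

Request:
step_arm(
  steps=[
    [[0,0,0.015],[0,0,0]],
    [[0,0,0.015],[0,0,0]],
    [[0,0,0.015],[0,0,0]],
    [[0,0,0.007],[0,0,0]],
    [[0,0,0.007],[0,0,0]],
    [[0,0,0.006],[0,0,0]],
    [[0,0,0],[0,0,0]],
    [[0,0,0],[0,0,0]],
  ],
)

```text
time_s: 35.88
position: [0.5573, -0.0675, 0.025]
ee_rot: [3.141, 0.0, 1.564]
wrist_force: [0.2, 0.5, -0.4]
finger_gap: 0.0661
finger_force: 20.0
```

Request:
step_arm(
  steps=[
    [[0,0,0],[0,0,0]],
    [[0,0,0],[0,0,0]],
    [[0,0,0],[0,0,0]],
    [[0,0,-0.02],[0,0,0]],
    [[0,0,-0.03],[0,0,0]],
    [[0,0,-0.03],[0,0,0]],
    [[0,0,0],[0,0,0]],
    [[0,0,0],[0,0,0]],
  ],
  claw=1,
)

```text
time_s: 36.88
position: [0.5565, -0.0674, 0.104]
ee_rot: [-3.141, -0.0, 1.564]
wrist_force: [-0.2, 0.7, 0.9]
finger_gap: 0.0882
finger_force: 0.0
```

```bash
python3 - <<'E'
from plan import *
im=save("top","t13"); print(flts(im))
plan((456,-312,100,-0.5,40),2)
E
```

```text
[(456.6, -310.7, 72, 44, 89.5)]
from [556.  -67.4 103.4  89.6] t 36.9
[[[-0.025,-0.01,0],[0,0,9]],[[-0.026,-0.006,0],[0,0,9]],[[-0.026,-0.002,0],[0,0,9]],[[-0.026,0.002,0],[0,0,9]],[[-0.026,0.007,0.001],[0,0,9]],[[-0.024,0.01,0],[0,0,9]],[[-0.022,0.014,0.001],[0,0,9]],[[-0.02,0.018,0],[0,0,9]],[[-0.017,0.02,0.001],[0,0,9.1]],[[-0.013,0.023,0],[0,0,9]],[[0,0,0],[0,0,0]],[[0,0,0],[0,0,0]]]
```

Request:
step_arm(
  steps=[
    [[-0.025,-0.01,0],[0,0,9]],
    [[-0.026,-0.006,0],[0,0,9]],
    [[-0.026,-0.002,0],[0,0,9]],
    [[-0.026,0.002,0],[0,0,9]],
    [[-0.026,0.007,0.001],[0,0,9]],
    [[-0.024,0.01,0],[0,0,9]],
    [[-0.022,0.014,0.001],[0,0,9]],
    [[-0.02,0.018,0],[0,0,9]],
    [[-0.017,0.02,0.001],[0,0,9.1]],
    [[-0.013,0.023,0],[0,0,9]],
    [[0,0,0],[0,0,0]],
    [[0,0,0],[0,0,0]],
  ],
)

```text
time_s: 38.42
position: [0.4569, -0.3115, 0.1005]
ee_rot: [-3.14, 0.002, -0.007]
wrist_force: [-0.6, 0.1, 0.0]
finger_gap: 0.0883
finger_force: 0.0
```

```bash
python3 - <<'E'
from plan import *
im=save("top","t14"); print("placed",blobs(im,(5,40,60),(25,255,255),.04,(255,248,325,297)))
g=cv2.cvtColor(im[262:282,252:326],cv2.COLOR_RGB2GRAY).mean(0).round().astype(int); print(g.tolist())
print(flts(im)); cv2.imwrite("pics/c14.png",cv2.resize(im[215:330,235:445,::-1],None,fx=3.8,fy=3.8))
plan((455.7,-312,45,-0.5,20),(None,None,15,None,10),2)
E
```

```text
placed [(557.6, -69.7, 65, 47, -0.1), (557.9, -14.9, 65, 45, -0.1)]
[247, 245, 244, 245, 245, 245, 245, 244, 243, 232, 156, 116, 120, 159, 180, 191, 196, 190, 187, 192, 194, 190, 185, 180, 174, 166, 164, 161, 156, 147, 134, 123, 109, 102, 122, 136, 141, 161, 176, 187, 197, 194, 187, 188, 193, 194, 188, 183, 178, 172, 164, 163, 160, 153, 138, 126, 114, 100, 85, 78, 86, 128, 138, 142, 172, 232, 238, 239, 238, 239, 239, 239, 240, 239]
[]
from [ 4.572e+02 -3.113e+02  1.008e+02 -4.000e-01] t 38.5
[[[-0,0,0.019],[0,0,0]],[[-0.001,0,0.018],[0,0,0.1]],[[-0,0.001,0.019],[0,0,0]],[[0,-0,0.01],[0,0,0]],[[0,-0,0.01],[0,0,0]],[[0,-0,0.01],[0,0,0]],[[0,0,0],[0,0,0]],[[0,0,0],[0,0,0]]]
```

View pics/c14.png

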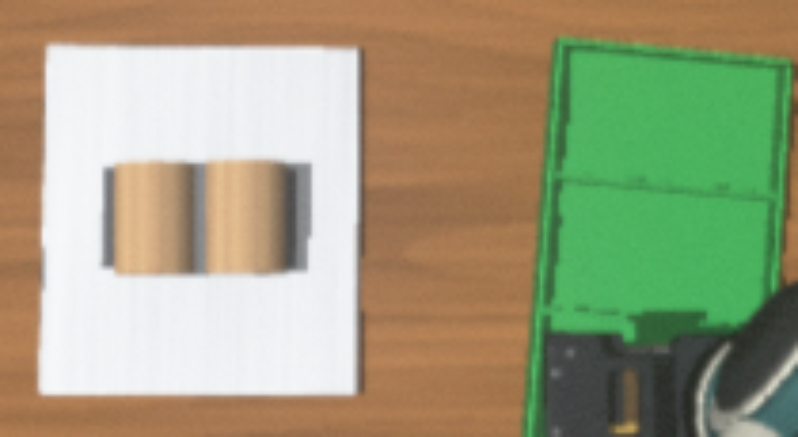

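Request:
step_arm(
  steps=[
    [[0,0,0.019],[0,0,0]],
    [[-0.001,0,0.018],[0,0,0.1]],
    [[0,0.001,0.019],[0,0,0]],
    [[0,0,0.01],[0,0,0]],
    [[0,0,0.01],[0,0,0]],
    [[0,0,0.01],[0,0,0]],
    [[0,0,0],[0,0,0]],
    [[0,0,0],[0,0,0]],
  ],
)

```text
time_s: 39.48
position: [0.4568, -0.3137, 0.0161]
ee_rot: [3.141, -0.001, -0.01]
wrist_force: [0.6, 0.1, 0.4]
finger_gap: 0.088
finger_force: 0.0
```

Request:
step_arm(
  steps=[
    [[0,0,0],[0,0,0]],
    [[0,0,0],[0,0,0]],
    [[0,0,0],[0,0,0]],
    [[0,0,0],[0,0,0]],
  ],
  claw=-1,
)

```text
time_s: 39.98
position: [0.4567, -0.3135, 0.0161]
ee_rot: [3.141, -0.001, -0.01]
wrist_force: [0.8, -0.2, 1.7]
finger_gap: 0.0659
finger_force: 19.9
```

```bash
python3 - <<'E'
from plan import *
plan((None,None,130,None,30),(557,-41,130,89.6,45),3)
E
```

```text
from [ 456.7 -313.5   16.1   -0.6] t 40.0
[[[0,-0,-0.028],[0,0,-0]],[[0,-0,-0.029],[0,0,-0]],[[0,-0,-0.028],[0,0,-0]],[[0,-0,-0.029],[0,0,-0]],[[0.01,-0.027,0],[0,0,-9]],[[0.014,-0.026,0],[0,0,-9]],[[0.018,-0.023,0],[0,0,-9]],[[0.021,-0.02,0],[0,0,-9]],[[0.024,-0.016,0],[0,0,-9]],[[0.026,-0.013,0],[0,0,-9]],[[0.028,-0.008,0],[0,0,-9]],[[0.029,-0.004,0],[0,0,-9.1]]]
[[[0.029,0.001,0],[0,0,-9]],[[0.028,0.005,0],[0,0,-9.1]],[[0,0,0],[0,0,0]],[[0,0,0],[0,0,0]],[[0,0,0],[0,0,0]]]
```

Request:
step_arm(
  steps=[
    [[0,0,-0.028],[0,0,0]],
    [[0,0,-0.029],[0,0,0]],
    [[0,0,-0.028],[0,0,0]],
    [[0,0,-0.029],[0,0,0]],
    [[0.01,-0.027,0],[0,0,-9]],
    [[0.014,-0.026,0],[0,0,-9]],
    [[0.018,-0.023,0],[0,0,-9]],
    [[0.021,-0.02,0],[0,0,-9]],
    [[0.024,-0.016,0],[0,0,-9]],
    [[0.026,-0.013,0],[0,0,-9]],
    [[0.028,-0.008,0],[0,0,-9]],
    [[0.029,-0.004,0],[0,0,-9.1]],
  ],
)

```text
time_s: 41.48
position: [0.5368, -0.0939, 0.1293]
ee_rot: [-3.141, 0.0, 1.254]
wrist_force: [0.1, -0.4, -0.7]
finger_gap: 0.0659
finger_force: 19.9
```

Request:
step_arm(
  steps=[
    [[0.029,0.001,0],[0,0,-9]],
    [[0.028,0.005,0],[0,0,-9.1]],
    [[0,0,0],[0,0,0]],
    [[0,0,0],[0,0,0]],
    [[0,0,0],[0,0,0]],
  ],
)

```text
time_s: 42.1
position: [0.5561, -0.0418, 0.1295]
ee_rot: [-3.141, 0.0, 1.562]
wrist_force: [-0.9, 0.7, -0.4]
finger_gap: 0.0656
finger_force: 19.9
```

```bash
python3 - <<'E'
from plan import *
plan((557,-41.2,85,89.6,20),(None,None,64.5,None,7),3)
E
```

```text
from [556.1 -41.8 129.5  89.5] t 42.1
[[[0,0,0.015],[0,0,-0]],[[0,0,0.015],[0,0,-0]],[[0.001,0.001,0.015],[0,0,-0.1]],[[0,0,0.007],[0,0,0]],[[0,0,0.007],[0,0,0]],[[0,0,0.006],[0,0,0]],[[0,0,0],[0,0,0]],[[0,0,0],[0,0,0]],[[0,0,0],[0,0,0]]]
```

Request:
step_arm(
  steps=[
    [[0,0,0.015],[0,0,0]],
    [[0,0,0.015],[0,0,0]],
    [[0,0.001,0.015],[0,0,-0.1]],
    [[0,0,0.007],[0,0,0]],
    [[0,0,0.007],[0,0,0]],
    [[0,0,0.006],[0,0,0]],
    [[0,0,0],[0,0,0]],
    [[0,0,0],[0,0,0]],
    [[0,0,0],[0,0,0]],
  ],
)

```text
time_s: 43.22
position: [0.5577, -0.0409, 0.065]
ee_rot: [3.141, 0.0, 1.566]
wrist_force: [0.3, 0.0, 0.1]
finger_gap: 0.0658
finger_force: 19.9
```

Request:
step_arm(
  steps=[
    [[0,0,0.001],[0,0,0]],
    [[0,0,0],[0,0,0]],
    [[0,0,0],[0,0,0]],
  ],
)

```text
time_s: 43.6
position: [0.5578, -0.0408, 0.0642]
ee_rot: [3.141, -0.0, 1.566]
wrist_force: [-0.4, 1.2, 2.8]
finger_gap: 0.066
finger_force: 19.9
```

Request:
step_arm(
  steps=[
    [[0,0,0],[0,0,0]],
    [[0,0,0],[0,0,0]],
    [[0,0,0],[0,0,0]],
    [[0,0,-0.015],[0,0,0]],
    [[0,0,-0.03],[0,0,0]],
    [[0,0,-0.04],[0,0,0]],
    [[0,0,-0.04],[0,0,0]],
    [[0,0,-0.04],[0,0,0]],
    [[0,0,0],[0,0,0]],
    [[0,0,0],[0,0,0]],
  ],
  claw=1,
)

```text
time_s: 44.85
position: [0.5572, -0.0409, 0.2286]
ee_rot: [3.142, 0.0, 1.566]
wrist_force: [0.2, -0.7, -0.6]
finger_gap: 0.0882
finger_force: 0.0
```

```bash
python3 - <<'E'
from plan import *
plan((430,100,230,70,45),2)
E
```

```text
from [557.2 -40.9 228.6  89.7] t 44.9
[[[0.028,-0.026,-0],[0,0,3.9]],[[0.026,-0.027,-0],[0,0,4]],[[0.024,-0.029,-0],[0,0,3.9]],[[0.023,-0.031,-0.001],[0,0,4]],[[0.02,-0.032,-0],[0,0,3.9]],[[0,0,0],[0,0,0]],[[0,0,0],[0,0,0]]]
```

Request:
step_arm(
  steps=[
    [[0.028,-0.026,0],[0,0,3.9]],
    [[0.026,-0.027,0],[0,0,4]],
    [[0.024,-0.029,0],[0,0,3.9]],
    [[0.023,-0.031,-0.001],[0,0,4]],
    [[0.02,-0.032,0],[0,0,3.9]],
    [[0,0,0],[0,0,0]],
    [[0,0,0],[0,0,0]],
  ],
)

```text
time_s: 45.72
position: [0.4303, 0.0997, 0.2286]
ee_rot: [-3.14, 0.001, 1.223]
wrist_force: [0.6, -1.0, 0.4]
finger_gap: 0.0884
finger_force: 0.0
```

```bash
python3 - <<'E'
from plan import *
im=save("top","t15"); s=save("side","s15")
print("pile",blobs(im,(5,40,60),(25,255,255),.04,(255,248,325,297)))
a=cv2.resize(im[222:322,240:340,::-1],(400,400),interpolation=cv2.INTER_CUBIC)
b=cv2.resize(s[240:350,220:370,::-1],(400,293),interpolation=cv2.INTER_CUBIC)
g=cv2.resize(im[290:360,65:185,::-1],(400,233),interpolation=cv2.INTER_CUBIC)
sg=cv2.resize(s[175:285,110:210,::-1],(400,367),interpolation=cv2.INTER_CUBIC)[:200]
o=np.zeros((600,800,3),np.uint8); o[:400,:400]=a;o[:293,400:]=b;o[400:600,:400]=g[:200];o[300:500,400:]=sg
cv2.imwrite("pics/c15.png",o)
E
```

```text
pile [(560.0, -42.8, 101, 69, 89.5)]
```

View pics/c15.png

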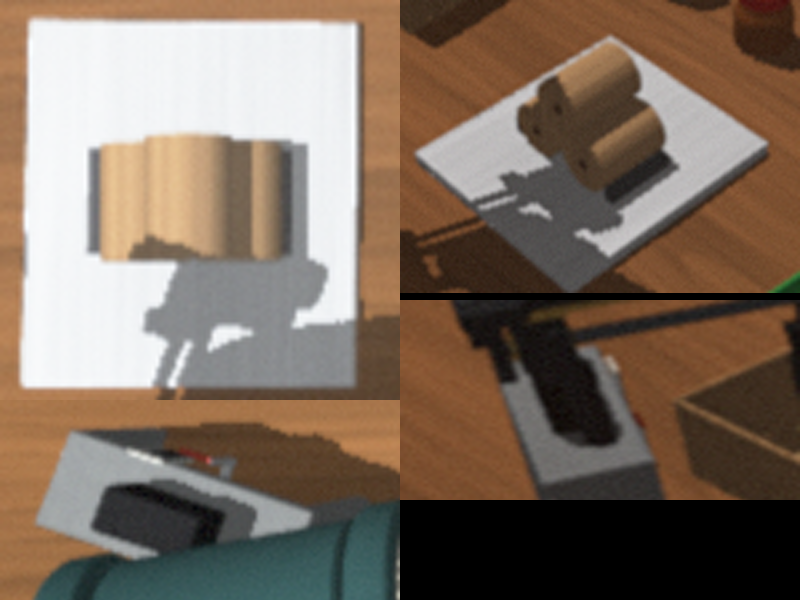

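```bash
python3 - <<'E'
from plan import *
f=lambda u,v,z:at("top",60+u/6.154-.4,290+(v-400)*.35-.4,z)[:2]*1000
C=[f(165,428,.128),f(97,506,.128),f(547,577,.128),f(608,495,.128)]
C=np.array(C);print(C.round(1));print("centre",C.mean(0),"w",np.linalg.norm(C[0]-C[1]),np.linalg.norm(C[2]-C[3]),"L",np.linalg.norm(C[0]-C[3]),np.linalg.norm(C[1]-C[2]))
for a in(C[0]-C[3],C[1]-C[2]): print(np.degrees(np.arctan2(a[1],a[0])))
im=cv2.imread("pics/top0.png")[:,:,::-1].copy()
print(blobs(im,(85,10,110),(130,90,255),.128,(70,294,180,356),200))
G=np.array([f(238,474,.17),f(203,508,.17),f(372,536,.17),f(408,492,.17)]);print("grip",G.mean(0))
p=proj("top",[.4515,.287,.128]);print(p)
from scipy.optimize import minimize
# silhouette fit: beam top quad vs grey mask edges
gr=cv2.cvtColor(im,cv2.COLOR_RGB2HSV)[294:356,70:180]; print(gr[25,15],gr[40,60],gr[33,75],gr[38,95],gr[50,95])
E
```

```text
[[500.8 359. ]
 [446.6 378.6]
 [395.9 232.3]
 [452.5 214.1]]
centre [448.9552117  296.01412936] w 57.58406748944484 59.45625869333416 L 152.68418720050065 154.81619934090068
71.57417884175794
70.87499387287058
[]
grip [451.15079469 294.98086802]
[121.75999951 323.74700145]
[ 98   6 165] [120   6  82] [ 90   6 164] [120   4  65] [ 9 25 72]
```

```bash
python3 - <<'E'
from plan import *
plan((450,295.5,228,71.2,40),2,(None,None,160,None,25),(None,None,136,None,8),2)
E
```

```text
from [430.9  99.4 229.1  70. ] t 45.8
[[[0.038,-0.01,0],[0,0,-0.2]],[[0.038,-0.01,0],[0,0,-0.2]],[[0.038,-0.009,0],[0,0,-0.3]],[[0.039,-0.009,0.001],[0,0,-0.2]],[[0.038,-0.01,0],[0,0,-0.3]],[[0,0,0],[0,0,0]],[[0,0,0],[0,0,0]],[[0,0,0.023],[0,0,-0]],[[0,0,0.023],[0,0,-0]],[[0,0,0.022],[0,0,-0]],[[0,0,0.006],[0,0,-0]],[[0,0,0.006],[0,0,-0]]]
[[[0,0,0.006],[0,0,-0]],[[0,0,0.006],[0,0,-0]],[[0,0,0],[0,0,0]],[[0,0,0],[0,0,0]]]
```

Request:
step_arm(
  steps=[
    [[0.038,-0.01,0],[0,0,-0.2]],
    [[0.038,-0.01,0],[0,0,-0.2]],
    [[0.038,-0.009,0],[0,0,-0.3]],
    [[0.039,-0.009,0.001],[0,0,-0.2]],
    [[0.038,-0.01,0],[0,0,-0.3]],
    [[0,0,0],[0,0,0]],
    [[0,0,0],[0,0,0]],
  ],
  claw=0.5,
)

```text
time_s: 46.7
position: [0.4496, 0.2952, 0.2281]
ee_rot: [-3.141, 0.001, 1.243]
wrist_force: [-0.4, 0.1, 0.9]
finger_gap: 0.066
finger_force: 0.0
```

Request:
step_arm(
  steps=[
    [[0,0,0.023],[0,0,0]],
    [[0,0,0.023],[0,0,0]],
    [[0,0,0.022],[0,0,0]],
    [[0,0,0.006],[0,0,0]],
    [[0,0,0.006],[0,0,0]],
    [[0,0,0.006],[0,0,0]],
    [[0,0,0.006],[0,0,0]],
    [[0,0,0],[0,0,0]],
    [[0,0,0],[0,0,0]],
  ],
)

```text
time_s: 47.82
position: [0.4494, 0.2963, 0.1369]
ee_rot: [3.141, -0.0, 1.243]
wrist_force: [0.6, 0.0, 0.1]
finger_gap: 0.0661
finger_force: 0.0
```

Request:
step_arm(
  steps=[
    [[0,0,0],[0,0,0]],
    [[0,0,0],[0,0,0]],
    [[0,0,0],[0,0,0]],
    [[0,0,0],[0,0,0]],
    [[0,0,0],[0,0,0]],
  ],
  claw=-1,
  grip_force=50,
)

```text
time_s: 48.45
position: [0.449, 0.2962, 0.1367]
ee_rot: [-3.141, 0.0, 1.243]
wrist_force: [-0.8, -0.2, 0.7]
finger_gap: 0.0275
finger_force: 50.0
```

```bash
python3 - <<'E'
from plan import *
o=get_obs();print(o["wrist_force"].round(1),o["moment"].round(2))
plan((None,None,275,None,20),1)
E
```

```text
[-0.8 -0.2  0.7] [-0.02  0.26 -0.11]
from [449.  296.2 136.7  71.2] t 48.5
[[[0,0,-0.02],[0,0,-0]],[[0,0,-0.02],[0,0,-0]],[[0,0,-0.02],[0,0,-0]],[[0,0,-0.02],[0,0,-0]],[[0,0,-0.019],[0,0,-0]],[[0,0,-0.02],[0,0,-0]],[[0,0,-0.019],[0,0,-0]],[[0,0,0],[0,0,0]]]
```

Request:
step_arm(
  steps=[
    [[0,0,-0.01],[0,0,0]],
    [[0,0,-0.02],[0,0,0]],
    [[0,0,-0.02],[0,0,0]],
    [[0,0,-0.02],[0,0,0]],
    [[0,0,-0.02],[0,0,0]],
    [[0,0,-0.02],[0,0,0]],
    [[0,0,-0.02],[0,0,0]],
    [[0,0,-0.01],[0,0,0]],
    [[0,0,0],[0,0,0]],
    [[0,0,0],[0,0,0]],
  ],
)

```text
time_s: 49.7
position: [0.4487, 0.2958, 0.2758]
ee_rot: [-3.14, 0.001, 1.243]
wrist_force: [-0.0, 0.4, -7.5]
finger_gap: 0.0277
finger_force: 50.0
```

```bash
python3 - <<'E'
from plan import *
o=get_obs();print(o["wrist_force"].round(1),o["moment"].round(2),o["finger_gap"])
plan((557,-41.7,270,89.6,28),3)
E
```

```text
[-0.   0.4 -7.5] [-0.12  0.1   0.02] 0.02765703020685936
from [448.7 295.8 275.8  71.2] t 49.7
[[[-0.022,0.016,0],[0,0,-1.4]],[[-0.022,0.016,0],[0,0,-1.4]],[[-0.023,0.015,0.001],[0,0,-1.4]],[[-0.023,0.015,0],[0,0,-1.4]],[[-0.023,0.014,0.001],[0,0,-1.4]],[[-0.024,0.013,0],[0,0,-1.4]],[[-0.024,0.013,0.001],[0,0,-1.4]],[[-0.024,0.012,0],[0,0,-1.4]],[[-0.025,0.012,0.001],[0,0,-1.4]],[[-0.025,0.011,0],[0,0,-1.4]],[[-0.025,0.01,0.001],[0,0,-1.5]],[[-0.025,0.01,0],[0,0,-1.4]]]
[[[-0.026,0.009,0.001],[0,0,-1.5]],[[0,0,0],[0,0,0]],[[0,0,0],[0,0,0]],[[0,0,0],[0,0,0]]]
```

Lifted (7.5 N, level). Carry it over.

Request:
step_arm(
  steps=[
    [[-0.022,0.016,0],[0,0,-1.4]],
    [[-0.022,0.016,0],[0,0,-1.4]],
    [[-0.023,0.015,0.001],[0,0,-1.4]],
    [[-0.023,0.015,0],[0,0,-1.4]],
    [[-0.023,0.014,0.001],[0,0,-1.4]],
    [[-0.024,0.013,0],[0,0,-1.4]],
    [[-0.024,0.013,0.001],[0,0,-1.4]],
    [[-0.024,0.012,0],[0,0,-1.4]],
    [[-0.025,0.012,0.001],[0,0,-1.4]],
    [[-0.025,0.011,0],[0,0,-1.4]],
    [[-0.025,0.01,0.001],[0,0,-1.5]],
    [[-0.025,0.01,0],[0,0,-1.4]],
  ],
)

```text
time_s: 51.2
position: [0.5484, -0.0157, 0.2702]
ee_rot: [-3.139, -0.0, 1.539]
wrist_force: [0.4, 0.6, -8.0]
finger_gap: 0.0275
finger_force: 50.0
```

Request:
step_arm(
  steps=[
    [[-0.026,0.009,0.001],[0,0,-1.5]],
    [[0,0,0],[0,0,0]],
    [[0,0,0],[0,0,0]],
    [[0,0,0],[0,0,0]],
    [[0,0,0],[0,0,0]],
    [[0,0,0],[0,0,0]],
  ],
)

```text
time_s: 51.95
position: [0.557, -0.0407, 0.2708]
ee_rot: [3.141, 0.0, 1.565]
wrist_force: [0.1, -0.6, -7.5]
finger_gap: 0.0279
finger_force: 50.0
```

```bash
python3 - <<'E'
from plan import *
im=save("top","t16"); s=save("side","s16")
a=cv2.resize(im[190:340,220:360,::-1],(400,428),interpolation=cv2.INTER_CUBIC)
b=cv2.resize(s[150:350,200:390,::-1],(400,421),interpolation=cv2.INTER_CUBIC)
o=np.zeros((430,800,3),np.uint8); o[:428,:400]=a;o[:421,400:]=b; cv2.imwrite("pics/c16.png",o)
E
```

```text
(no output)
```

View pics/c16.png

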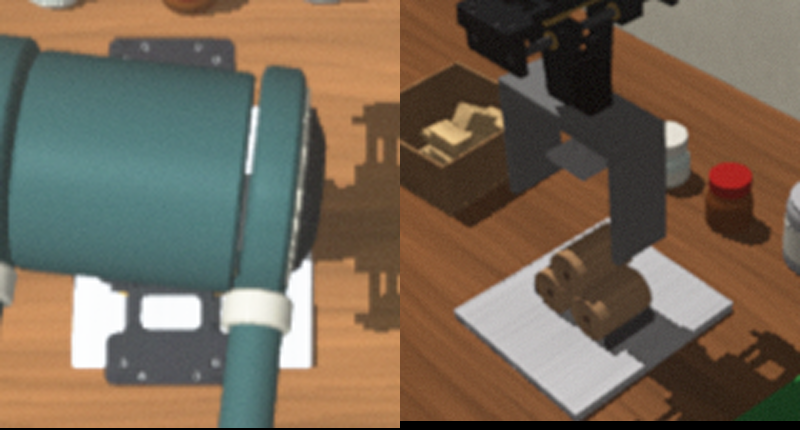

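```bash
python3 - <<'E'
from plan import *
from scipy.optimize import least_squares
g=np.array([.557,-.0407,.1341]);L=[(-.03,-.078,0),(.03,-.078,0),(-.03,.078,0)]
M=np.array([[300.7,274.5],[325.9,262.6],[253.7,241.7]])-.25
P=np.array([proj("side",g+l) for l in L]);print((P-M).round(1).tolist())
# same-camera check: plate corners predicted vs seen
pc=np.array([.5572,-.0417,.012])
S=np.array([(200+(u-400)/2.105,150+v/2.105) for u,v in((456,312),(576,413),(732,302))])-.25
Q=np.array([proj("side",pc+l) for l in((-.105,.095,0),(-.105,-.095,0),(.105,-.095,0))]);print((Q-S).round(1).tolist())
r=least_squares(lambda d:np.ravel([proj("side",g+[d[0],d[1],d[2]]+np.array(l))for l in L]-M),[0,0,0]);print("gauge",(r.x*1000).round(1))
r=least_squares(lambda d:np.ravel([proj("side",pc+[d[0],d[1],0]+np.array(l))for l in((-.105,.095,0),(-.105,-.095,0),(.105,-.095,0))]-S),[0,0]);print("plate",(r.x*1000).round(1))
plan((557,-41.7,215,89.6,15),(None,None,165,None,10),2)
E
```

```text
[[4.4, 3.1], [1.9, 0.1], [-1.1, -0.5]]
[[-1.2, 0.5], [1.3, 1.9], [0.7, 0.1]]
gauge [ 28.9  39.1 -38.4]
plate [1.4 2.5]
from [557.1 -40.8 270.9  89.7] t 52.0
[[[-0,-0,0.014],[0,0,0]],[[-0,-0,0.014],[0,0,0]],[[-0,-0,0.014],[0,0,0]],[[-0.001,-0,0.014],[0,0,0.1]],[[0,0,0.01],[0,0,-0]],[[0,0,0.01],[0,0,-0]],[[0,0,0.01],[0,0,-0]],[[0,0,0.01],[0,0,-0]],[[0,0,0.01],[0,0,-0]],[[0,0,0],[0,0,0]],[[0,0,0],[0,0,0]]]
```

Request:
step_arm(
  steps=[
    [[0,0,0.014],[0,0,0]],
    [[0,0,0.014],[0,0,0]],
    [[0,0,0.014],[0,0,0]],
    [[-0.001,0,0.014],[0,0,0]],
    [[0,0,0.01],[0,0,0]],
    [[0,0,0.01],[0,0,0]],
    [[0,0,0.01],[0,0,0]],
    [[0,0,0.006],[0,0,0]],
    [[0,0,0],[0,0,0]],
    [[0,0,0],[0,0,0]],
  ],
)

```text
time_s: 53.3
position: [0.5574, -0.0422, 0.1792]
ee_rot: [3.141, 0.0, 1.564]
wrist_force: [1.0, -0.3, -7.4]
finger_gap: 0.0276
finger_force: 50.0
```

```bash
python3 - <<'E'
from plan import *
s=save("side","s17"); o=get_obs(); p=np.array(o["position"]);print(p)
f=6.; c=cv2.resize(s[235:335,235:365,::-1],None,fx=f,fy=f,interpolation=cv2.INTER_CUBIC)
yaw=np.radians(-.3);R=np.array([[np.cos(yaw),-np.sin(yaw),0],[np.sin(yaw),np.cos(yaw),0],[0,0,1]])
def ln(A,B,col):
    a,b=[tuple(((proj("side",q)-[235,235]+.5)*f-.5).round().astype(int).tolist()) for q in(A,B)]; cv2.line(c,a,b,col,1)
g=np.array([p[0],p[1],p[2]-.1367])
for y in(-.078,.078,-.068,.068): ln(g+R@[-.03,y,0],g+R@[.03,y,0],(0,0,255)); ln(g+R@[-.03,y,0],g+R@[-.03,y,.1],(0,0,255))
pc=np.array([.5572,-.0417,.012])
K=[(-.105,-.095),(.105,-.095),(.105,.095),(-.105,.095)]
for i in range(4): ln(pc+R@[*K[i],0],pc+R@[*K[(i+1)%4],0],(255,0,0))
for y in(-.058,.049): 
    for y2 in(y,y+.009): ln(pc+R@[-.03,y2,.012],pc+R@[.03,y2,.012],(0,255,0))
cv2.imwrite("pics/c17.png",c)
E
```

```text
[ 0.55754677 -0.04216597  0.17931555]
```

View pics/c17.png

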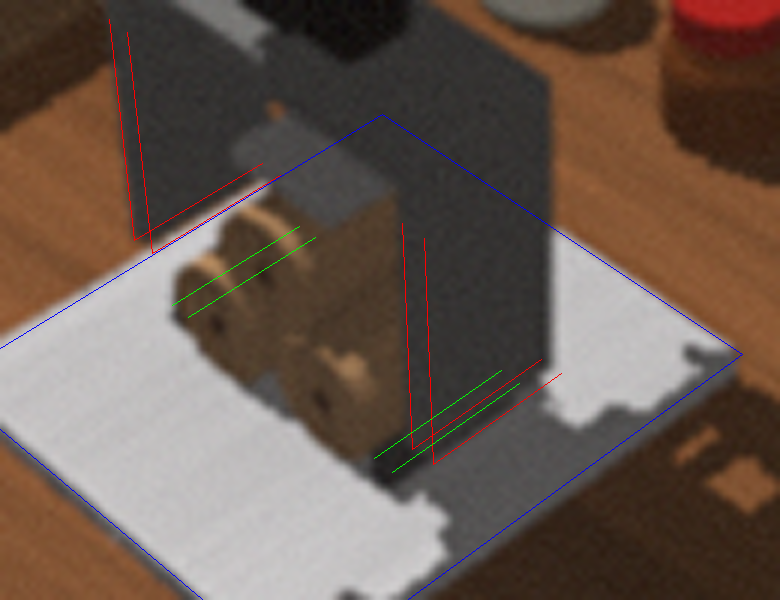

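Request:
step_arm(
  steps=[
    [[0,0,0.004],[0,0,0]],
    [[0,0,0.004],[0,0,0]],
    [[0,0,0.004],[0,0,0]],
    [[0,0,0.004],[0,0,0]],
    [[0,0,0.004],[0,0,0]],
    [[0,0,0.003],[0,0,0]],
    [[0,0,0.002],[0,0,0]],
    [[0,0,0.002],[0,0,0]],
    [[0,0,0],[0,0,0]],
    [[0,0,0],[0,0,0]],
  ],
)

```text
time_s: 54.6
position: [0.557, -0.0421, 0.1517]
ee_rot: [-3.141, 0.0, 1.564]
wrist_force: [0.6, 0.1, -5.7]
finger_gap: 0.0278
finger_force: 50.0
```

Request:
step_arm(
  steps=[
    [[0,0,0.001],[0,0,0]],
    [[0,0,0.001],[0,0,0]],
    [[0,0,0],[0,0,0]],
    [[0,0,0],[0,0,0]],
  ],
)

```text
time_s: 55.1
position: [0.557, -0.0421, 0.1497]
ee_rot: [-3.141, -0.0, 1.564]
wrist_force: [0.8, -0.6, -5.5]
finger_gap: 0.0276
finger_force: 50.0
```

Foot presses (−7.5 → −5.5 N); legs about 1 mm up.

Request:
step_arm(
  steps=[
    [[0,0,0.0005],[0,0,0]],
    [[0,0,0.0005],[0,0,0]],
    [[0,0,0],[0,0,0]],
    [[0,0,0],[0,0,0]],
  ],
)

```text
time_s: 55.6
position: [0.557, -0.0422, 0.1488]
ee_rot: [-3.142, 0.0, 1.564]
wrist_force: [-1.5, -0.2, -3.8]
finger_gap: 0.0274
finger_force: 50.0
```

Request:
step_arm(
  steps=[
    [[0,0,0.0005],[0,0,0]],
    [[0,0,0],[0,0,0]],
    [[0,0,0],[0,0,0]],
  ],
)

```text
time_s: 55.98
position: [0.5572, -0.0423, 0.1487]
ee_rot: [3.141, 0.0, 1.564]
wrist_force: [-3.1, -1.9, -0.5]
finger_gap: 0.0273
finger_force: 50.0
```

Request:
step_arm(
  steps=[
    [[0,0,0.0005],[0,0,0]],
    [[0,0,0],[0,0,0]],
  ],
  grip_force=5,
)

```text
time_s: 56.22
position: [0.5576, -0.0423, 0.1487]
ee_rot: [3.14, 0.0, 1.564]
wrist_force: [-3.3, -1.5, 4.6]
finger_gap: 0.0282
finger_force: 5.0
```

Request:
step_arm(
  steps=[
    [[0,0,0],[0,0,0]],
    [[0,0,0],[0,0,0]],
    [[0,0,0],[0,0,0]],
    [[0,0,-0.01],[0,0,0]],
    [[0,0,-0.025],[0,0,0]],
    [[0,0,-0.03],[0,0,0]],
    [[0,0,-0.03],[0,0,0]],
    [[0,0,0],[0,0,0]],
  ],
  claw=0.3,
)

```text
time_s: 57.22
position: [0.5593, -0.0423, 0.2465]
ee_rot: [3.135, 0.001, 1.564]
wrist_force: [-0.1, 0.7, -0.1]
finger_gap: 0.0573
finger_force: 0.0
```

```bash
python3 - <<'E'
from plan import *
plan((400,170,243,89,45),2)
E
```

```text
from [559.3 -42.3 246.5  89.6] t 57.2
[[[0.035,-0.027,0.001],[0,0,0.1]],[[0.035,-0.027,0],[0,0,0.1]],[[0.035,-0.027,0.001],[0,0,0.1]],[[0.035,-0.027,0],[0,0,0.1]],[[0.035,-0.027,0.001],[0,0,0.1]],[[0.036,-0.027,0],[0,0,0.1]],[[0,0,0],[0,0,0]],[[0,0,0],[0,0,0]]]
```

Request:
step_arm(
  steps=[
    [[0.035,-0.027,0.001],[0,0,0.1]],
    [[0.035,-0.027,0],[0,0,0.1]],
    [[0.035,-0.027,0.001],[0,0,0.1]],
    [[0.035,-0.027,0],[0,0,0.1]],
    [[0.035,-0.027,0.001],[0,0,0.1]],
    [[0.036,-0.027,0],[0,0,0.1]],
    [[0,0,0],[0,0,0]],
    [[0,0,0],[0,0,0]],
  ],
)

```text
time_s: 58.22
position: [0.3972, 0.1703, 0.239]
ee_rot: [-3.141, 0.001, 1.555]
wrist_force: [-0.1, -0.4, 0.2]
finger_gap: 0.0571
finger_force: 0.0
```

```bash
python3 - <<'E'
from plan import *
im=save("top","t18"); s=save("side","s18")
a=cv2.resize(im[200:330,220:350,::-1],(400,400),interpolation=cv2.INTER_CUBIC)
b=cv2.resize(s[170:350,210:390,::-1],(400,400),interpolation=cv2.INTER_CUBIC)
cv2.imwrite("pics/c18.png",np.hstack([a,b]))
E
```

```text
(no output)
```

View pics/c18.png

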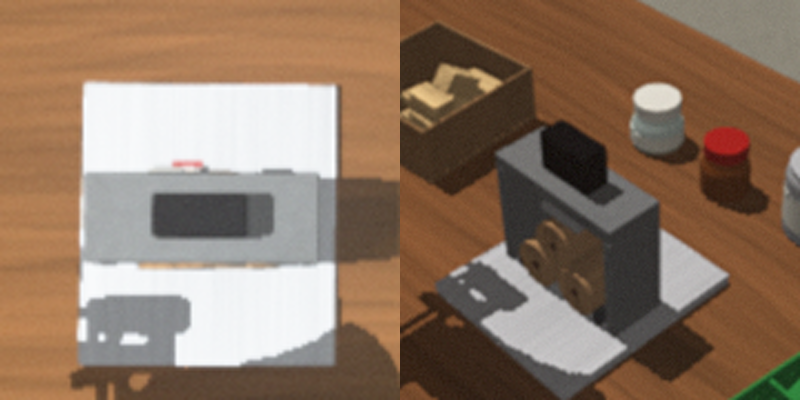

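```bash
python3 - <<'E'
from plan import *
f=lambda u,v,z:at("top",220+u/3.077-.35,200+v/3.077-.35,z)[:2]*1000
C=np.array([f(84,174,.14),f(318,176,.14),f(318,262,.14),f(84,261,.14)]);print(C.round(1),C.mean(0).round(1))
E
```

```text
[[ 585.1   35.9]
 [ 582.8 -118.6]
 [ 526.  -118.1]
 [ 527.9   35.5]] [555.5 -41.3]
```

```bash
python3 -c "
from bench import *
print(finish_job())"
```

```text
the job is handed in; nothing more can be done
None
```

The job is handed in at about 58 s of the 210 s. All five offcuts are in the bin and the float pyramid stands on the plate between the lips. By camera estimate the gauge straddles it within about 2 mm of centre. The wrist force rising as I lowered it points to the foot resting on the top float, but I could not read the foot joint. I did not touch the jars and tin, and no verdict was returned.

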